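# Prop up the front of the bin stack with a pry bar and a shim

### The job

The bin stack in the wardrobe has to lean back a little so that its bins stop creeping out. Lay the pry bar over the fulcrum ridge with its blade under the stack's front edge, press the grip down and swing the bar's tail under the keeper so it stays up by itself; then slide the wooden shim in under the raised edge, beside the bar on the side away from the keeper, until it gently meets the stop rail. Finally free the bar so that the stack comes down on the shim, and lay the bar flat on the table clear of the stack and the fulcrum jig; work gently, never lift the stack by hand, and leave the other things alone.

Things in the scene. Friction and masses are not known exactly. Their poses are not given: they have to be found in the camera images.
- plinth: Fixed hinge block (50 mm high) behind the bin stack. Origin on the table straight below the middle of the stack's front lower edge; x points level under the stack towards its back, y along the edge, z up. The stack covers y -150 to +150 mm, x 0 to 200 mm.
- sill: Side strips beside the stack (30 mm high, |y| 158 to 170 mm), origin and axes as the plinth's. They carry a firm wooden stop rail 12 mm high that runs across under the stack; its face lies 38 to 58 mm behind the front edge, differs each time and is not measured: find it by feel. A push above 25 N is too hard.
- stack: Two tiers of green bins, 150 mm high, on a 12 mm plywood base 200 x 300 mm; 2 to 3.3 kg. Hinged at its back lower edge (origin, 16 mm up; axes as plinth's when down). Starts level, 16 mm gap below; tips back when the front is lifted (0.042 rad or more lets the shim in; on the shim it leans 0.025 to 0.03), drops when let go. Over 0.10 rad, or 45 N from the bar, is too much.
- stack_edge (a point): Middle of the lower front edge of the stack's base board (its underside), 16 mm above the table while down.
- jig: Fixed fulcrum jig before the stack. Origin on the table below the ridge line; axes as plinth's. Round ridge along y (radius 8 mm, crest 18 mm up, y -35 to +55 mm). Its keeper is a steel hook at x -235 to -205 mm: arm 10 mm thick, underside 18 mm up, from y +16 mm to its post (y +48 to +66, 34 mm high); open below and to -y. Side rail 10 mm high at y +55 to +71 mm.
- keeper (a point): Free end of the keeper's arm, at its underside, 18 mm above the table. A bar tail pressed below it and swung to jig +y is caught and springs up against the underside; the stack then stays up at about 0.05 rad.
- bar: Loose pry bar, 0.25 kg, starts flat on the table. Origin below the middle of the grip on the one flat underside; x towards the blade tip. Wooden grip x -55 to +45 mm, 24 wide, 24 high; blade x +45 to +200, 22 wide, 5 thick; tail x -120 to -55, 14 wide, 8 thick. In use the origin is about 130 mm before the ridge, tip 20 mm under the edge; tip dips about 0.2 rad to enter.
- bar_tip (a point): Middle of the blade tip's lower edge, 200 mm ahead of the bar's origin.
- shim: Loose wooden shim with a raised heel, 90 g, 30 mm wide, starting flat on the table. Origin on the underside below the middle of the heel; x towards the nose, z up. Heel x -17 to +17 mm, 36 mm high, to hold; tongue x +17 to +112 mm, 20 mm thick, blunt nose.
- shim_nose (a point): Middle of the lower edge of the shim's nose, 112 mm ahead of the shim's origin.
- ramekin: White ceramic ramekin, 90 mm wide, 45 mm high, a bystander. Origin under its centre.
- sippy_cup: Steel sippy cup with white lid and two handles, 104 mm high, a bystander. Origin under its centre.
- teether: Flat peach elephant teether, about 100 mm long, 15 mm thick, a bystander. Origin under its middle.
- rattle: Wooden spinning rattle lying on its side, 110 mm long, 48 mm high, a bystander. Origin under its middle.
- pacifier_box: Blue plastic pacifier box 77 x 62 x 42 mm, a bystander. Origin under its centre.
- stack_cup: White plastic cup 60 mm wide, 50 mm high, a bystander. Origin under its centre.
There are look-alikes about, which are no part of the job. Leave any red or yellow look-alike of the shim alone.

How it is judged:
By the outcome, as a careful person would: the job done as asked, in the order asked, and still so for the second after the job is handed in, with the robot touching nothing.
It also fails if it takes over 72 s, if anything falls off the work surface, if the arm or the gripper's body presses on something with over 40 N, if the wrist force passes 120 N, or if a joint passes its speed limit or range.

### The arm

A 6-joint arm with a two-finger parallel gripper is mounted at the origin on the work surface. World frame = base frame: x ahead of the robot, y to its left, z up, the work surface at z = 0. Lengths are in m, angles in rad, forces in N, time in s.
With the tool pointing down it reaches from about 0.35 to 0.975 m from the base axis. Payload 4.9 kg.
Tool frame: the origin (TCP) lies midway between the tips of the shut fingers; the grasp point (between the pads) lies 19 mm behind it; x points along the fingers, y is the direction in which the jaws open and shut, and the axes are right-handed (so a half turn about x gives the same grasp; the last joint's range is limited). The gripper opens to 85 mm and grips with 20 to 120 N. Pads are 22 mm wide; open, the fingers measure 114 mm over their backs; the gripper's body (76 mm by 85 mm) begins 54 mm behind the grasp point. The pads swing forward as they close: fully open they stand 13 mm farther back than shut.
Start: joints at [-0.119, 0.053, 1.613, -0, 1.476, -0.119], TCP at [0.625, 0, 0.231] pointing down, gripper open.
Joint ranges: [-3.01, 3.01], [-1.01, 2.22], [0.06, 2.58], [-1.02, 4.17], [0.09, 2.62], [-3.14, 3.14]. Speed limits (rad/s): [2.57, 2.57, 3.14, 3.14, 3.14, 3.14].

### API

Orientations are given as a unit quaternion [w, x, y, z].
In Python, from plant import manip gives the robot as it stands.
- The arm moves only by the tool send_rows, never from a script. Its argument "motion" is a list that holds one entry, the list of rows, each a list of 6 numbers: the shift along the world's x, y, z in cm, then the turn, a rotation vector about the world's x, y, z in rad. A call has 1 to 12 rows; each row shifts and turns the commanded pose from where the row before left it; what a row does not reach is not made up. A row lasts 1/12 s, in which the tool goes at most 41.7 mm and 7.16 degrees, less where a joint would pass 70% of its speed; a pose out of reach is approached as far as the arm can. A call with a gripper value outside its range is refused whole. "fingers" is the closure, from 0 (fully open) to 1 (shut), set as the call begins (left out, the last holds). The fingers move at their own pace and stop on an object; the grip force is fixed at half the most. Time passes only in rows, so rows that do not move let the fingers close. It gives the time, the measured TCP pose, the force and the opening at its end, in the units of the state.
- manip.state(): the state, without advancing time (a new reading comes with each control period).
- manip.grab_frame(name): name is "scene" or "side" or "wrist"; returns the picture (420x560x3 uint8, red, green, blue); there is no depth.
- manip.calibration(name): a dict with "mtx" (3x3 intrinsics, pixels), "cam_to_world" (4x4, takes a point from camera to world coordinates); the wrist camera has in their place "hand_eye" (4x4, takes a point from camera to tool coordinates, whose origin is the TCP and whose axes are the tool frame's). Camera axes: x right, y up, looking along -z (the intrinsics and any distortion apply to the point x, -y, -z); pixel columns grow to the right and rows downward; lengths in m; the calibration is good to about 2 mm. The wrist camera is an equidistant fisheye: a pixel r from the principal point sees the ray r / f radians off the axis. A picture is of the moment at which its call begins: read the wrist's pose just before it. calibration takes no time and is no camera call.
- manip.job_done(): hands the job in, once; it reports no verdict.
Trained networks look in the newest picture that a camera, given by its name, has taken for a name from the list of things; names that differ only in an ending like _2 or _b are one class to them, and where a whole thing is asked for, a point or a joint stands for the part that bears it (a point fixed in the world has none). Each returns a list of dicts, best first, with "confidence" (0 to 1); they miss things now and then, are a little off and sometimes report something else, mostly with a low value. They report only what shows in the picture. A call takes as long as a camera call. They do not tell look-alikes from the thing itself.
- manip.boxes_of(query, camera): "centre" ([x, y, z] in m, in the coordinates of the camera as it stood for that picture, good to about 4 mm: the middle of the surface that is visible of it).
- manip.trace(query, camera): "region" (420x560 bool, what is visible of it).
- manip.landmark_of(query, camera): "centre" ([x, y, z] in m, in the coordinates of the camera as it stood for that picture, good to about 4 mm: a listed point, or the origin of a listed thing).
The state is a dict: "time": time; "joint_pos": joint angles; "joint_vel": joint speeds; "joint_efforts": joint torques, N m; "tool_pos": TCP position; "tool_rot": TCP orientation; "contact_force": force on the tool from outside, world axes, zero at the start; "ft_torque": the same for the moment, N m; "gripper_width": opening from 0.0 (shut) to 1.0 (fully open).
Only numpy, scipy, OpenCV 4.12 (cv2) and the standard library are available. Lean on these libraries where they do the work, as an engineer would, in place of code of your own. Each camera call takes 0.05 s, during which the arm holds its last target.

## Working session

There is one attempt and no reset: what is moved stays moved. The work goes in short steps, Python scripts to look and compute and a tool call to move; the robot and the scene stay as the last step left them, time stands still between calls to the robot, and variables do not carry over. Pictures are saved under pics/ and viewed, and the job is handed in when it is done.

Besides the shell and the picture viewer there is one more tool, called after ">>>" by a JSON object that holds its "fn" and its "kwargs", one argument or row to a line. send_rows: Moves the arm, as the interface text tells. Its arguments: {"type":"object","properties":{"motion":{"type":"array","items":{"type":"array","items":{"type":"array","items":{"type":"number"}}}},"fingers":{"type":"number"}},"required":["motion"]}

```bash
ls; mkdir -p pics; cat > h.py <<'E'
import numpy as np, cv2
from plant import manip
from scipy.spatial.transform import Rotation as R
def grab(n,f):
    im=manip.grab_frame(n); cv2.imwrite('pics/'+f,im[:,:,::-1]); return im
def c2w(cam):
    c=manip.calibration(cam)
    if 'cam_to_world' in c: return np.array(c['cam_to_world'])
    s=manip.state(); q=s['tool_rot']; T=np.eye(4); T[:3,:3]=R.from_quat([q[1],q[2],q[3],q[0]]).as_matrix(); T[:3,3]=s['tool_pos']
    return T@np.array(c['hand_eye'])
def w(p,cam): return (c2w(cam)@np.r_[p,1])[:3]
def pix(P,cam):
    c=manip.calibration(cam); K=np.array(c['mtx']); p=np.linalg.inv(c2w(cam))@np.r_[P,1]; q=np.array([p[0],-p[1],-p[2]])
    if cam=='wrist':
        r=np.hypot(q[0],q[1]); th=np.arctan2(r,q[2]); q=np.array([q[0]/r*th,q[1]/r*th,1])
        return (K@q)[:2]
    q=K@q; return q[:2]/q[2]
def ray(u,v,cam,z):
    c=manip.calibration(cam); K=np.array(c['mtx']); d=np.linalg.inv(K)@np.array([u,v,1.])
    if cam=='wrist':
        th=np.hypot(d[0],d[1]); s=np.sin(th)/th if th>0 else 1; d=np.array([d[0]*s,d[1]*s,np.cos(th)])
    T=c2w(cam); d=T[:3,:3]@np.array([d[0],-d[1],-d[2]]); o=T[:3,3]
    return o+d*(z-o[2])/d[2]
E
python3 - <<'E'
from h import *
for n in ('scene','side','wrist'):
    grab(n,n+'0.png'); c=manip.calibration(n); print(n,c.keys(),np.round(c['mtx'],1).tolist(),np.round(c2w(n),3).tolist())
    for k in c:
        if k not in('mtx','cam_to_world'): print(k,c[k])
print(manip.state())
E
```

```text
pics
scene dict_keys(['mtx', 'cam_to_world']) [[433.6, 0.0, 276.3], [0.0, 433.6, 212.7], [0.0, 0.0, 1.0]] [[-0.235, -0.816, 0.528, 1.152], [0.972, -0.206, 0.116, 0.092], [0.014, 0.54, 0.841, 1.017], [0.0, 0.0, 0.0, 1.0]]
side dict_keys(['mtx', 'cam_to_world']) [[428.8, 0.0, 282.8], [0.0, 428.8, 206.6], [0.0, 0.0, 1.0]] [[0.998, 0.042, -0.054, 0.462], [-0.068, 0.649, -0.758, -0.862], [0.003, 0.76, 0.65, 0.738], [0.0, 0.0, 0.0, 1.0]]
wrist dict_keys(['mtx', 'hand_eye']) [[325.2, 0.0, 279.8], [0.0, 325.2, 211.6], [0.0, 0.0, 1.0]] [[1.0, -0.002, 0.002, 0.625], [0.002, 0.962, 0.273, 0.068], [-0.002, -0.273, 0.962, 0.373], [0.0, 0.0, 0.0, 1.0]]
hand_eye [[ 4.48064206e-04  2.73307917e-01 -9.61926495e-01 -1.42594142e-01]
 [ 9.99998311e-01 -1.83704238e-03 -5.61527063e-05  1.74196913e-04]
 [-1.78244671e-03 -9.61924845e-01 -2.73308278e-01 -6.83347432e-02]
 [ 0.00000000e+00  0.00000000e+00  0.00000000e+00  1.00000000e+00]]
{'time': 0.15, 'joint_pos': array([-1.18986698e-01,  5.32457841e-02,  1.61396491e+00, -6.86594516e-06,
        1.47602035e+00, -1.18981687e-01]), 'joint_vel': array([ 0.00246853, -0.00204993, -0.00495362,  0.00045471,  0.00039156,
        0.00053207]), 'joint_efforts': array([ 5.10442842e-04, -3.94241810e+01, -3.70721948e+01, -1.15854355e-04,
        4.61802789e-03,  5.00508997e-05]), 'tool_pos': array([6.24513619e-01, 6.49533443e-05, 2.30328468e-01]), 'tool_rot': array([ 0.49954492,  0.49964094,  0.50045257, -0.5003609 ]), 'contact_force': array([0.03250794, 0.1709071 , 0.2236085 ]), 'ft_torque': array([0.03001782, 0.01069632, 0.07833432]), 'gripper_width': 1.0022589435768328}
```

View pics/scene0.png

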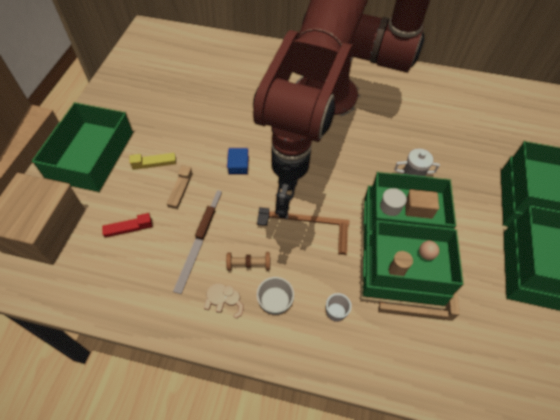

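View pics/side0.png

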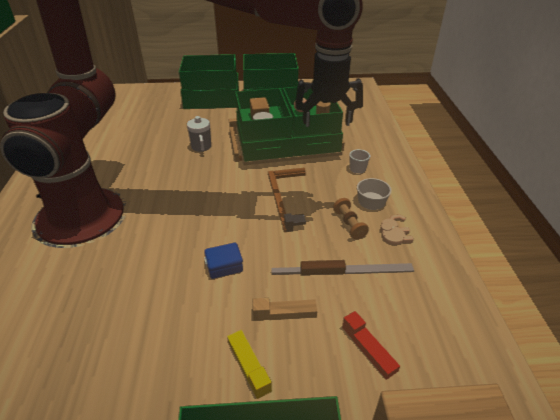

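View pics/wrist0.png

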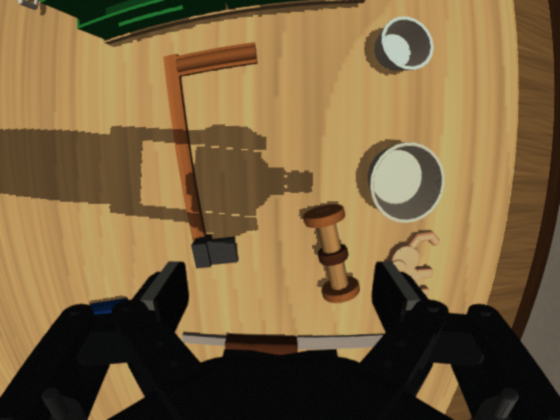

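The stack lies towards world +y. In the scene view the wooden shim is at (180,187), between a yellow look-alike at (153,160) and a red one at (127,226). The bar runs from (218,195) to (180,290), and the jig spans (262,215) to (348,250).

```bash
python3 - <<'E'
from h import *
ims={n:grab(n,n+'1.png') for n in ('scene','side','wrist')}
for q in ('plinth','stack','stack_edge','jig','keeper','bar','bar_tip','shim','shim_nose'):
    for n in ('scene','side','wrist'):
        r=manip.landmark_of(q,n)
        print(q,n,[(round(float(d['confidence']),2),np.round(w(d['centre'],n),4).tolist(),np.round(pix(w(d['centre'],n),n)).tolist()) for d in r[:3]])
im=ims['side'][210:400,200:430]; cv2.imwrite('pics/crop_side.png',cv2.resize(im[:,:,::-1],None,fx=3,fy=3,interpolation=cv2.INTER_CUBIC))
im=ims['scene'][140:300,90:290]; cv2.imwrite('pics/crop_scene.png',cv2.resize(im[:,:,::-1],None,fx=3.5,fy=3.5,interpolation=cv2.INTER_CUBIC))
print(manip.state()['time'])
E
```

```text
plinth scene [(0.58, [0.5688, 0.1968, -0.0018], [361.0, 249.0])]
plinth side [(0.65, [0.5668, 0.1899, -0.0003], [293.0, 164.0])]
plinth wrist [(0.84, [0.5662, 0.1908, 0.0023], [229.0, 19.0])]
stack scene [(0.57, [0.5413, 0.3912, 0.016], [438.0, 253.0]), (0.17, [0.5726, -0.3337, 0.0013], [172.0, 208.0])]
stack side [(0.59, [0.5706, -0.0746, 0.0161], [304.0, 220.0]), (0.57, [0.5417, 0.389, 0.0128], [280.0, 127.0])]
stack wrist []
stack_edge scene [(0.97, [0.5733, 0.1945, 0.015], [361.0, 247.0])]
stack_edge side [(0.75, [0.5707, 0.1896, 0.0129], [294.0, 161.0]), (0.55, [0.6076, -0.2289, -0.0003], [327.0, 270.0]), (0.33, [0.2832, 0.3098, -0.0037], [201.0, 147.0])]
stack_edge wrist [(0.7, [0.566, 0.1878, 0.018], [226.0, 18.0])]
jig scene [(0.95, [0.5613, 0.1475, -0.0012], [343.0, 242.0])]
jig side [(0.9, [0.562, 0.148, -0.004], [293.0, 174.0]), (0.31, [0.6062, -0.2304, 0.0015], [326.0, 270.0])]
jig wrist [(0.63, [0.5613, 0.142, 0.0011], [224.0, 59.0]), (0.33, [0.7871, -0.1317, -0.0011], [399.0, 278.0])]
keeper scene [(0.56, [0.5738, -0.0731, 0.0149], [262.0, 226.0])]
keeper side [(0.93, [
[... 547 characters left out ...]
ne [(0.81, [0.456, -0.3319, -0.001], [187.0, 177.0]), (0.75, [0.6359, -0.3825, -0.0051], [147.0, 225.0]), (0.68, [0.4563, -0.4902, -0.0003], [136.0, 166.0])]
shim side [(0.73, [0.4566, -0.3338, -0.0021], [261.0, 313.0]), (0.71, [0.446, -0.4952, 0.0015], [258.0, 389.0]), (0.56, [0.6353, -0.3852, -0.0004], [352.0, 330.0])]
shim wrist []
shim_nose scene [(0.91, [0.6885, -0.484, 0.0008], [103.0, 232.0]), (0.85, [0.4078, -0.3822, -0.0002], [176.0, 161.0]), (0.63, [0.5703, -0.3317, 0.0039], [172.0, 207.0])]
shim_nose side [(0.87, [0.6879, -0.4834, 0.004], [392.0, 374.0]), (0.77, [0.5683, -0.3329, -0.0017], [315.0, 310.0]), (0.64, [0.4046, -0.3845, -0.0003], [236.0, 336.0])]
shim_nose wrist []
1.65
```

View pics/crop_side.png

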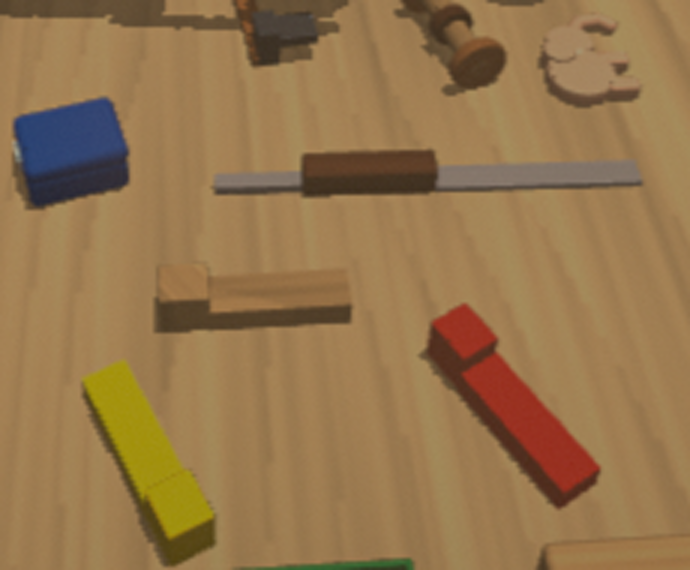

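View pics/crop_scene.png

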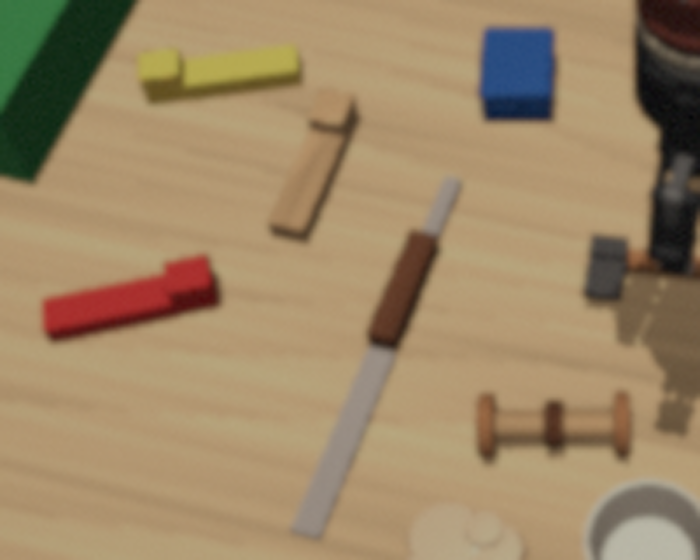

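```bash
cat > geo.py <<'E'
from h import *
from scipy.optimize import least_squares
B=0.128
JO=np.array([0.5615,0.1463])
PO=np.array([0.5685,0.1917])
def jw(p,O=None,b=None):
    O=JO if O is None else O; b=B if b is None else b
    X=np.array([-np.sin(b),np.cos(b)]); Y=np.array([-np.cos(b),-np.sin(b)])
    return np.r_[O+X*p[0]+Y*p[1],p[2]]
def boxl(x0,x1,y0,y1,z0,z1):
    P=[(x,y,z) for x in(x0,x1) for y in(y0,y1) for z in(z0,z1)]
    return [(P[i],P[j]) for i in range(8) for j in range(i+1,8) if sum(a!=b for a,b in zip(P[i],P[j]))==1]
def draw(im,segs,f,cam,col,s):
    for a,b in segs:
        pa,pb=pix(f(a),cam)*s,pix(f(b),cam)*s
        cv2.line(im,tuple(np.round(pa).astype(int).tolist()),tuple(np.round(pb).astype(int).tolist()),col,1,cv2.LINE_AA)
JIG=[boxl(-.008,.008,-.035,.055,0,.018),boxl(-.235,-.205,.016,.048,.018,.028),boxl(-.235,-.205,.048,.066,0,.034)]
ST=[boxl(0,.2,-.15,.15,.016,.028)]
E
python3 - <<'E'
from geo import *
# joint fit of b with landmarks
b1=[]
J=np.mean([[.5613,.1475],[.562,.148],[.5613,.142]],0);K=np.mean([[.5738,-.0731],[.5711,-.0735],[.5712,-.0735]],0)
P=np.mean([[.5688,.1968],[.5668,.1899],[.5662,.1908],[.5733,.1945],[.5707,.1896],[.566,.1878]],0);S=np.mean([[.5413,.3912],[.5417,.389]],0)
def res(v):
    b,jx,jy,px,py=v
    return np.r_[jw((0,0,0),np.array([jx,jy]),b)[:2]-J, jw((-.22,.016,0),np.array([jx,jy]),b)[:2]-K, jw((0,0,0),np.array([px,py]),b)[:2]-P, jw((.2,0,0),np.array([px,py]),b)[:2]-S]
v=least_squares(res,[.128,*J,*P],x_scale=.01).x; print(np.round(v,4),np.round(res(v)*1000,1))
JO,PO=v[1:3],v[3:5];b=v[0]
for cam in('wrist','scene','side'):
    s=2 if cam=='wrist' else 3
    im=cv2.imread(f'pics/{cam}1.png'); im=cv2.resize(im,None,fx=s,fy=s,interpolation=cv2.INTER_CUBIC)
    for B in JIG: draw(im,B,lambda p:jw(p,JO,b),cam,(255,255,0),s)
    for B in ST: draw(im,B,lambda p:jw(p,PO,b),cam,(0,0,255),s)
    if cam=='wrist': im=im[0:560,160:760]
    elif cam=='scene': im=im[540:1000,720:1420]
    else: im=im[240:720,640:1100]
    cv2.imwrite(f'pics/ov_{cam}.png',im)
E
```

```text
[0.1274 0.5607 0.1464 0.5678 0.1916] [-0.8  0.5  0.8 -0.5 -0.9  0.1  0.9 -0.1]
```

View pics/ov_wrist.png

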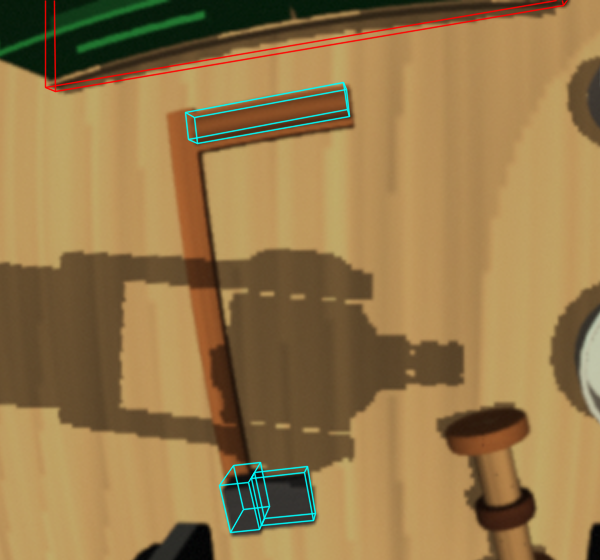

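View pics/ov_scene.png

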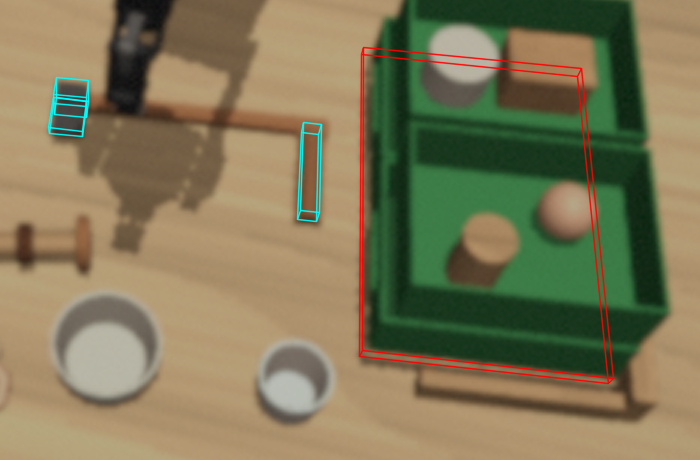

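View pics/ov_side.png

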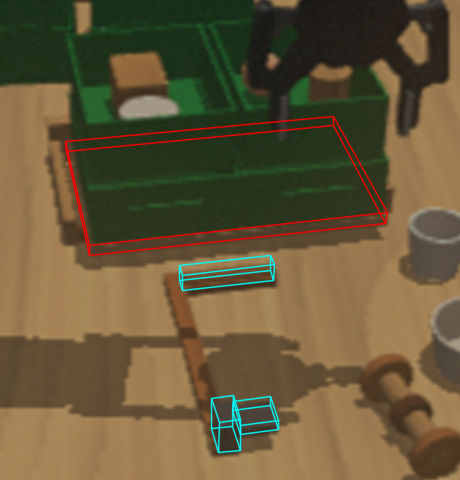

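The overlays fit the jig and stack within about 2 mm: b=0.127 rad, and the edge is about 44 mm beyond the ridge. Next I move over the bar with a −90° turn.

>>> {"fn": "send_rows", "kwargs": {
  "motion": [
    [[-0.15, -1.7, -0.6, 0, 0, -0.12], [-0.15, -1.7, -0.6, 0, 0, -0.12], [-0.15, -1.7, -0.6, 0, 0, -0.12], [-0.15, -1.7, -0.6, 0, 0, -0.12], [-0.15, -1.7, -0.6, 0, 0, -0.12], [-0.15, -1.7, -0.6, 0, 0, -0.12], [-0.15, -1.7, -0.6, 0, 0, -0.12], [-0.15, -1.7, -0.6, 0, 0, -0.12], [-0.15, -1.7, -0.6, 0, 0, -0.12], [-0.15, -1.7, -0.6, 0, 0, -0.12], [-0.15, -1.7, -0.6, 0, 0, -0.12], [-0.15, -1.7, -0.6, 0, 0, -0.12]]
  ]
}}

```text
time: 2.65
tool_pos: [0.6069, -0.2049, 0.159]
tool_rot: [0.044, 0.706, 0.044, -0.706]
contact_force: [-0.2, -0.1, -0.4]
gripper_width: 1.0
```

>>> {"fn": "send_rows", "kwargs": {
  "motion": [
    [[-0.1, -1.2, -0.5, 0, 0, -0.08], [-0.1, -1.2, -0.5, 0, 0, -0.07], [0, 0, 0, 0, 0, 0], [0, 0, 0, 0, 0, 0]]
  ]
}}

```text
time: 2.98
tool_pos: [0.6047, -0.2281, 0.1489]
tool_rot: [0.007, -0.707, 0.006, 0.707]
contact_force: [0.2, -0.2, 0.0]
gripper_width: 1.002
```

```bash
cat >> geo.py <<'E'
B=0.1274; JO=np.array([.5607,.1464]); PO=np.array([.5678,.1916])
def fr(o,yaw):
    c,s=np.cos(yaw),np.sin(yaw)
    return lambda p: np.array([o[0]+c*p[0]-s*p[1],o[1]+s*p[0]+c*p[1],p[2]+(o[2] if len(o)>2 else 0)])
BAR=[boxl(-.055,.045,-.012,.012,0,.024),boxl(.045,.2,-.011,.011,0,.005),boxl(-.12,-.055,-.007,.007,0,.008)]
SH=[boxl(-.017,.017,-.015,.015,0,.036),boxl(.017,.112,-.015,.015,0,.020)]
def pose():
    s=manip.state(); q=s['tool_rot']; M=R.from_quat([q[1],q[2],q[3],q[0]]).as_matrix()
    return s,np.array(s['tool_pos']),M
def show():
    s,p,M=pose(); print('t',round(s['time'],2),'p',np.round(p,4),'x',np.round(M[:,0],3),'y',np.round(M[:,1],3),'F',np.round(s['contact_force'],1),'T',np.round(s['ft_torque'],2),'w',round(s['gripper_width'],3),'q',np.round(s['joint_pos'],2))
E
python3 - <<'E'
from geo import *
show()
grab('wrist','w2.png')
for q in('bar','bar_tip'):
    for d in manip.landmark_of(q,'wrist')[:2]: print(q,round(d['confidence'],2),np.round(w(d['centre'],'wrist'),4))
im=cv2.resize(cv2.imread('pics/w2.png'),None,fx=1.4,fy=1.4)
for b in BAR: draw(im,b,fr((.604,-.2290),-.022),'wrist',(255,255,0),1.4)
cv2.imwrite('pics/w2o.png',im)
E
```

```text
t 2.98 p [ 0.6047 -0.2281  0.1489] x [-0.001  0.001 -1.   ] y [-0.018 -1.    -0.001] F [ 0.2 -0.2  0. ] T [ 0.02 -0.03  0.04] w 1.002 q [-0.48  0.16  1.63  0.    1.35  1.11]
bar 0.84 [ 0.6002 -0.2255  0.0034]
```

View pics/w2o.png

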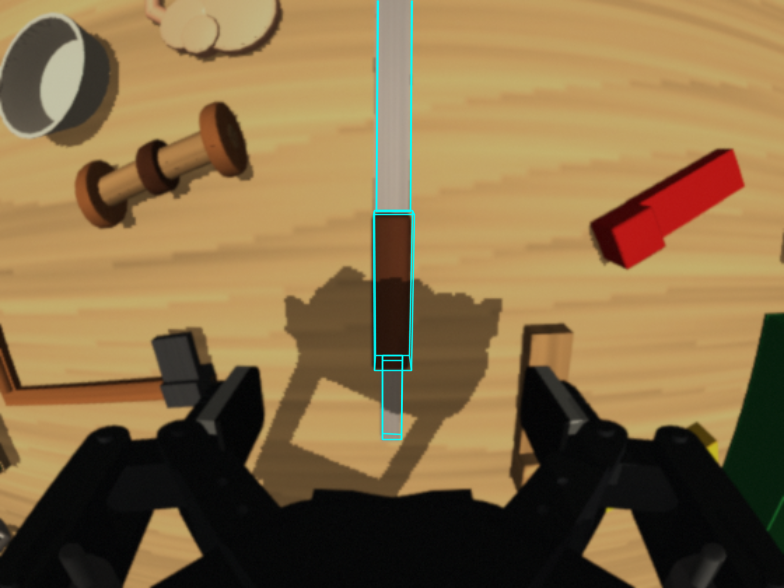

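>>> {"fn": "send_rows", "kwargs": {
  "motion": [
    [[0, -0.1, -2, 0, 0, 0], [0, 0, -2, 0, 0, 0], [0, 0, -2, 0, 0, 0], [0, 0, -2, 0, 0, 0], [0, 0, -2, 0, 0, 0], [0, 0, -2, 0, 0, 0], [0, 0, -1.2, 0, 0, 0], [0, 0, -0.8, 0, 0, 0], [0, 0, -0.5, 0, 0, 0], [0, 0, -0.1, 0, 0, 0]]
  ]
}}

```text
time: 3.97
tool_pos: [0.605, -0.2287, 0.003]
tool_rot: [0.007, -0.707, 0.007, 0.707]
contact_force: [-0.1, -0.2, 0.1]
gripper_width: 1.002
```

>>> {"fn": "send_rows", "kwargs": {
  "motion": [
    [[0, 0, 0, 0, 0, 0], [0, 0, 0, 0, 0, 0], [0, 0, 0, 0, 0, 0], [0, 0, 0, 0, 0, 0], [0, 0, 0, 0, 0, 0], [0, 0, 0, 0, 0, 0], [0, 0, 0, 0, 0, 0], [0, 0, 0, 0, 0, 0]]
  ],
  "fingers": 1
}}

```text
time: 4.63
tool_pos: [0.6056, -0.2293, 0.0042]
tool_rot: [-0.007, 0.708, -0.007, -0.707]
contact_force: [0.5, 0.1, 4.2]
gripper_width: 0.264
```

```bash
python3 - <<'E'
from geo import *
show()
E
```

```text
t 4.63 p [ 0.6056 -0.2293  0.0042] x [ 0.001 -0.001 -1.   ] y [-0.019 -1.     0.001] F [0.5 0.1 4.2] T [0.1  0.07 0.03] w 0.264 q [-0.48  0.33  1.7   0.    1.11  1.11]
```

```bash
cat >> geo.py <<'E'
from scipy.spatial.transform import Rotation as R
def jigR(delta,dip):
    # bar rotation in world: yaw then dip (tip down positive)
    return R.from_euler('ZY',[np.pi/2+B+delta,dip]).as_matrix()
import json,os
def save_grasp(name,o,Rb):
    s,p,M=pose(); json.dump(dict(o=(M.T@(np.array(o)-p)).tolist(),R=(M.T@Rb).tolist()),open(name,'w'))
def obj_now(name):
    g=json.load(open(name)); s,p,M=pose(); return p+M@np.array(g['o']),M@np.array(g['R'])
def injig(P,O=None):
    O=JO if O is None else O
    X=np.array([-np.sin(B),np.cos(B)]); Y=np.array([-np.cos(B),-np.sin(B)]); d=P[:2]-O
    return np.array([d@X,d@Y,P[2]])
def plan(name,o,Rb,frm=None):
    g=json.load(open(name)); s,p,M=pose()
    if frm is not None: p,M=frm
    Mt=Rb@np.array(g['R']).T; pt=o-Mt@np.array(g['o'])
    print('  shift cm',np.round((pt-p)*100,2),'rotvec',np.round(R.from_matrix(Mt@M.T).as_rotvec(),4)); return pt,Mt
def barpose(L,y0,delta,dip,zc,name='bar.json',frm=None):
    # underside passes jig x=0 at height zc, y=y0; origin L behind
    c=np.cos(dip); o=jw((-L*c*np.cos(delta),y0-L*c*np.sin(delta),zc+L*np.sin(dip)))
    return plan(name,o,jigR(delta,dip),frm)
E
python3 - <<'E'
from geo import *
save_grasp('bar.json',(.604,-.229,0),R.from_euler('z',-.022).as_matrix())
f=None
s,p,M=pose(); print(np.round(M,3)); f=(p,M)
f=barpose(.18,0,.03,0,.14,frm=f); print(f[0])
f=barpose(.18,0,.03,.24,.1,frm=f)
f=barpose(.18,0,.03,.24,.019,frm=f)
f=barpose(.132,0,.03,.24,.019,frm=f);print(f[0])
show()
E
```

```text
[[ 0.001 -0.019 -1.   ]
 [-0.001 -1.     0.019]
 [-1.     0.001 -0.001]]
  shift cm [-1.66 19.95 14.  ] rotvec [-0.     -0.      1.7502]
[ 0.58892818 -0.02977952  0.14420262]
  shift cm [-0.1   0.6   0.23] rotvec [-0.237  -0.0376 -0.    ]
  shift cm [ 0.   0.  -8.1] rotvec [0. 0. 0.]
  shift cm [-0.73  4.6  -1.14] rotvec [0. 0. 0.]
[0.58066157 0.02230581 0.05408486]
t 4.63 p [ 0.6056 -0.2293  0.0042] x [ 0.001 -0.001 -1.   ] y [-0.019 -1.     0.001] F [0.5 0.1 4.2] T [0.1  0.07 0.03] w 0.264 q [-0.48  0.33  1.7   0.    1.11  1.11]
```

>>> {"fn": "send_rows", "kwargs": {
  "motion": [
    [[0, 0, 0.5, 0, 0, 0], [0, 0, 1.5, 0, 0, 0], [0, 0, 2.4, 0, 0, 0], [0, 0, 2.4, 0, 0, 0], [0, 0, 2.4, 0, 0, 0], [0, 0, 2.4, 0, 0, 0], [0, 0, 2.4, 0, 0, 0.05], [-0.1, 1, 0, 0, 0, 0.1], [-0.1, 1.3, 0, 0, 0, 0.12], [-0.1, 1.3, 0, 0, 0, 0.12], [-0.1, 1.3, 0, 0, 0, 0.12], [-0.1, 1.3, 0, 0, 0, 0.12]]
  ]
}}

```text
time: 5.63
tool_pos: [0.5993, -0.1663, 0.1435]
tool_rot: [-0.214, -0.674, -0.215, 0.674]
contact_force: [-0.6, -0.2, -2.7]
gripper_width: 0.267
```

>>> {"fn": "send_rows", "kwargs": {
  "motion": [
    [[-0.1, 1.3, 0, 0, 0, 0.12], [-0.1, 1.3, 0, 0, 0, 0.12], [-0.1, 1.3, 0, 0, 0, 0.12], [-0.1, 1.3, 0, 0, 0, 0.12], [-0.1, 1.3, 0, 0, 0, 0.12], [-0.1, 1.3, 0, 0, 0, 0.12], [-0.1, 1.3, 0, 0, 0, 0.12], [-0.1, 1.3, 0, 0, 0, 0.12], [-0.1, 1.3, 0, 0, 0, 0.12], [-0.16, 1.25, 0, 0, 0, 0.04], [-0.1, 0.8, 0, 0, 0, 0], [0, 0.4, 0, 0, 0, 0]]
  ]
}}

```text
time: 6.63
tool_pos: [0.5879, -0.0244, 0.1434]
tool_rot: [0.538, 0.459, 0.538, -0.459]
contact_force: [0.1, 0.2, -2.4]
gripper_width: 0.268
```

```bash
python3 - <<'E'
from geo import *
show(); s,p,M=pose()
f=barpose(.18,0,.03,.24,.1)
grab('wrist','w3.png'); im=cv2.resize(cv2.imread('pics/w3.png'),None,fx=1.4,fy=1.4)
o,Rb=obj_now('bar.json'); fb=lambda q:o+Rb@np.array(q)
for b in BAR: draw(im,b,fb,'wrist',(255,255,0),1.4)
for b in JIG: draw(im,b,jw,'wrist',(255,0,255),1.4)
for b in ST: draw(im,b,lambda q:jw(q,PO),'wrist',(0,0,255),1.4)
cv2.imwrite('pics/w3o.png',im)
E
```

```text
t 6.63 p [ 0.5879 -0.0244  0.1434] x [-0.  0. -1.] y [ 0.987  0.158 -0.   ] F [ 0.1  0.2 -2.4] T [-0.13  0.    0.03] w 0.268 q [-0.17  0.04  1.78  0.    1.33 -0.33]
  shift cm [0.   0.07 0.31] rotvec [-0.2359 -0.0381  0.0015]
```

View pics/w3o.png

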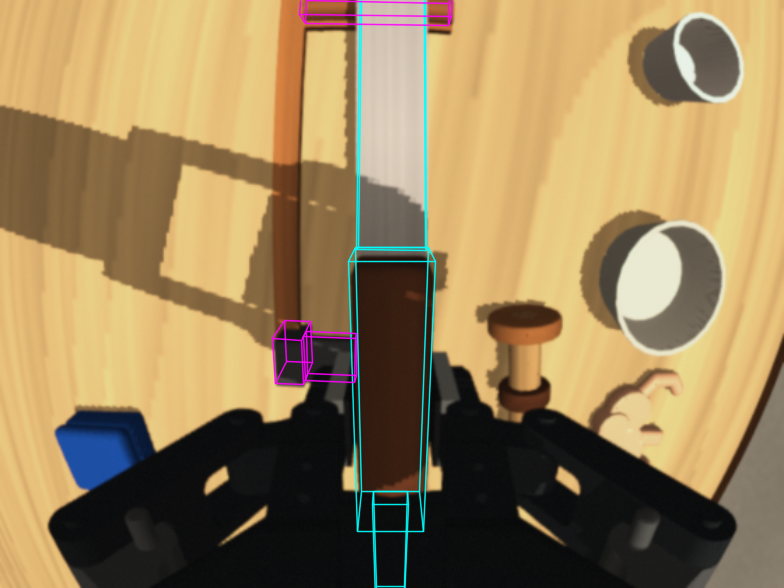

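>>> {"fn": "send_rows", "kwargs": {
  "motion": [
    [[0, 0, 0.1, -0.079, -0.0127, 0.0005], [0, 0.03, 0.1, -0.079, -0.0127, 0.0005], [0, 0.04, 0.1, -0.079, -0.0127, 0.0005], [0, 0, -1, 0, 0, 0], [0, 0, -1.6, 0, 0, 0], [0, 0, -1.6, 0, 0, 0], [0, 0, -1.6, 0, 0, 0], [0, 0, -1, 0, 0, 0], [0, 0, -0.5, 0, 0, 0], [0, 0, 0, 0, 0, 0]]
  ]
}}

```text
time: 7.52
tool_pos: [0.5872, -0.0252, 0.0713]
tool_rot: [0.598, 0.4, 0.471, -0.51]
contact_force: [0.4, -0.1, -2.7]
gripper_width: 0.264
```

```bash
cat > ov.py <<'E'
from geo import *
import sys
def ov(cam,f,s=1.4,crop=None,bar=True,k=None,shim=None):
    grab(cam,f); im=cv2.resize(cv2.imread('pics/'+f),None,fx=s,fy=s,interpolation=cv2.INTER_CUBIC)
    if bar:
        o,Rb=obj_now('bar.json'); fb=lambda q:o+Rb@np.array(q)
        for b in BAR: draw(im,b,fb,cam,(255,255,0),s)
    if shim:
        o2,R2=obj_now('shim.json')
        for b in SH: draw(im,b,lambda q:o2+R2@np.array(q),cam,(255,255,0),s)
    for b in JIG: draw(im,b,jw,cam,(255,0,255),s)
    if crop: x0,y0,x1,y1=crop; im=im[int(y0*s):int(y1*s),int(x0*s):int(x1*s)]
    cv2.imwrite('pics/'+f.replace('.png','o.png'),im)
E
python3 - <<'E'
from ov import *
show()
f=barpose(.18,0,.03,.24,.019)
f=barpose(.132,0,.03,.24,.019,frm=f)
ov('side','s4.png',4,(220,140,400,280))
o,Rb=obj_now('bar.json'); print('tip',injig(o+Rb@[.2,0,0]),'org',injig(o))
E
```

```text
t 7.52 p [ 0.5872 -0.0252  0.0713] x [ 0.034 -0.234 -0.972] y [ 0.987  0.16  -0.003] F [ 0.4 -0.1 -2.7] T [ 0.15  0.03 -0.02] w 0.264 q [-0.06  0.11  1.85 -0.26  1.15 -0.12]
  shift cm [ 0.07  0.15 -0.59] rotvec [ 0.0004 -0.0033 -0.    ]
  shift cm [-0.73  4.6  -1.14] rotvec [0. 0. 0.]
tip [0.01793689 0.00077767 0.0213426 ] org [-0.17621303 -0.00518463  0.06898982]
```

View pics/s4o.png

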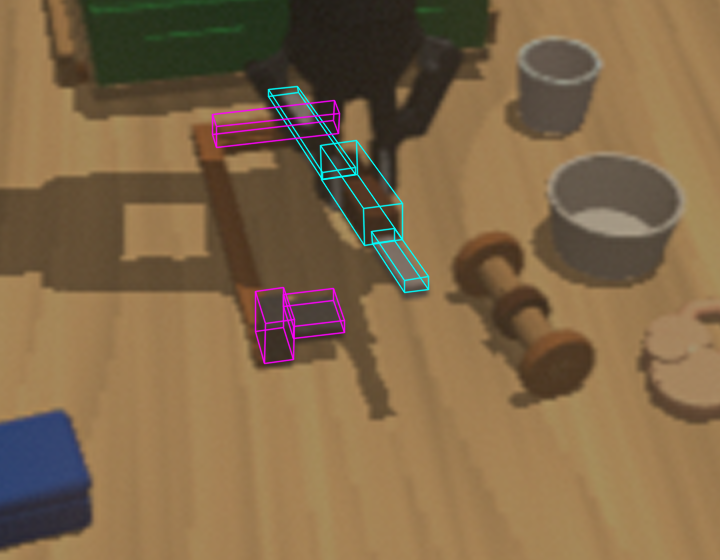

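>>> {"fn": "send_rows", "kwargs": {
  "motion": [
    [[0.03, 0.1, -0.3, 0, -0.0015, 0], [0.03, 0.05, -0.25, 0, -0.0015, 0], [0, 0, 0, 0, 0, 0], [-0.04, 0.25, -0.06, 0, 0, 0], [-0.09, 0.55, -0.14, 0, 0, 0], [-0.09, 0.55, -0.14, 0, 0, 0], [-0.09, 0.55, -0.14, 0, 0, 0], [-0.04, 0.25, -0.06, 0, 0, 0], [0, 0, 0, 0, 0, 0]]
  ]
}}

```text
time: 8.32
tool_pos: [0.5851, -0.0009, 0.062]
tool_rot: [0.6, 0.4, 0.47, -0.509]
contact_force: [-0.5, -0.7, -1.9]
gripper_width: 0.267
```

```bash
python3 - <<'E'
from ov import *
show()
f=barpose(.132,0,.03,.24,.019)
o,Rb=obj_now('bar.json'); print('tip',injig(o+Rb@[.2,0,0]),'org',injig(o))
ov('wrist','w5.png',1.4)
E
```

```text
t 8.32 p [ 0.5851 -0.0009  0.062 ] x [ 0.04  -0.234 -0.971] y [0.987 0.162 0.002] F [-0.5 -0.7 -1.9] T [0.19 0.07 0.01] w 0.267 q [-0.02  0.12  1.86 -0.26  1.13 -0.07]
  shift cm [-0.45  2.32 -0.8 ] rotvec [ 0.0011  0.0024 -0.0024]
tip [0.04236917 0.00083055 0.01050091] org [-0.15172834 -0.005365    0.05833156]
```

View pics/w5o.png

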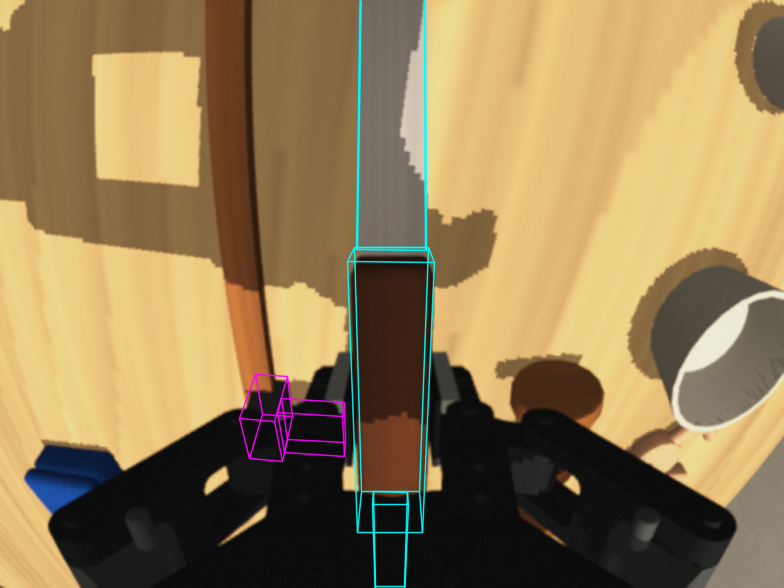

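>>> {"fn": "send_rows", "kwargs": {
  "motion": [
    [[0, 0, -0.23, 0, 0, 0], [0, 0, 0, 0, 0, 0], [-0.05, 0.2, -0.05, 0, 0, 0], [-0.08, 0.4, -0.1, 0, 0, 0], [-0.08, 0.4, -0.1, 0, 0, 0], [-0.08, 0.4, -0.1, 0, 0, 0], [0, 0, 0, 0, 0, 0]]
  ]
}}

```text
time: 8.95
tool_pos: [0.5822, 0.013, 0.0562]
tool_rot: [0.6, 0.4, 0.47, -0.509]
contact_force: [0.3, 1.1, -2.5]
gripper_width: 0.269
```

```bash
python3 - <<'E'
from ov import *
show()
f=barpose(.132,0,.03,.24,.019)
o,Rb=obj_now('bar.json'); print('tip',injig(o+Rb@[.2,0,0]),'org',injig(o))
E
```

```text
t 8.95 p [0.5822 0.013  0.0562] x [ 0.04  -0.234 -0.971] y [0.987 0.161 0.002] F [ 0.3  1.1 -2.5] T [ 0.15  0.06 -0.04] w 0.269 q [ 0.01  0.12  1.86 -0.26  1.13 -0.04]
  shift cm [-0.15  0.93 -0.21] rotvec [ 0.001   0.0023 -0.002 ]
tip [0.05655418 0.00191593 0.00469884] org [-0.13755404 -0.00419193  0.05249733]
```

>>> {"fn": "send_rows", "kwargs": {
  "motion": [
    [[-0.06, 0.4, -0.09, 0, 0, 0], [-0.06, 0.4, -0.09, 0, 0, 0], [0, 0.1, 0, 0, 0, 0], [0, 0, 0, 0, 0, 0]]
  ]
}}

```text
time: 9.28
tool_pos: [0.5813, 0.0216, 0.0547]
tool_rot: [0.6, 0.4, 0.47, -0.509]
contact_force: [0.4, 0.1, -2.6]
gripper_width: 0.262
```

```bash
python3 - <<'E'
from ov import *
show()
o,Rb=obj_now('bar.json'); print('tip',injig(o+Rb@[.2,0,0]),'org',injig(o))
f=None
for d in (.19,.14,.09,.04,0,-.03,-.055): f=barpose(.132,0,.03,d,.018,frm=f)
ov('side','s6.png',4,(220,140,400,280))
E
```

```text
t 9.28 p [0.5813 0.0216 0.0547] x [ 0.041 -0.235 -0.971] y [0.987 0.161 0.002] F [ 0.4  0.1 -2.6] T [0.16 0.05 0.03] w 0.262 q [ 0.02  0.12  1.86 -0.26  1.13 -0.03]
tip [0.06515438 0.00166589 0.00311993] org [-0.12893687 -0.00440064  0.05099249]
  shift cm [-0.04 -0.09 -0.79] rotvec [ 0.0507  0.0107 -0.0018]
  shift cm [ 0.02 -0.13 -0.64] rotvec [ 0.0494  0.0078 -0.    ]
  shift cm [ 0.02 -0.09 -0.65] rotvec [0.0494 0.0078 0.    ]
  shift cm [ 0.01 -0.06 -0.65] rotvec [ 0.0494  0.0078 -0.    ]
  shift cm [ 0.   -0.03 -0.52] rotvec [0.0395 0.0063 0.    ]
  shift cm [ 0.   -0.01 -0.39] rotvec [ 0.0296  0.0047 -0.    ]
  shift cm [-0.    0.   -0.33] rotvec [0.0247 0.0039 0.    ]
```

View pics/s6o.png

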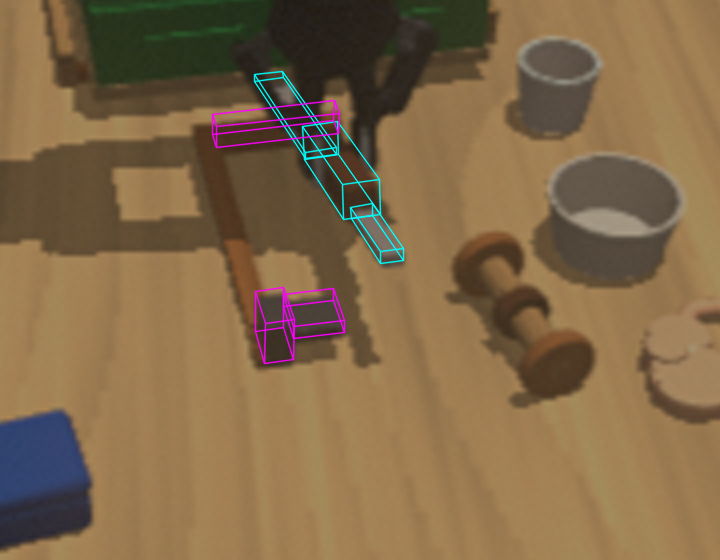

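>>> {"fn": "send_rows", "kwargs": {
  "motion": [
    [[-0.02, -0.04, -0.4, 0.025, 0.005, 0], [-0.02, -0.05, -0.4, 0.025, 0.005, 0], [0.01, -0.06, -0.32, 0.025, 0.004, 0], [0.01, -0.06, -0.32, 0.025, 0.004, 0], [0.01, -0.05, -0.32, 0.025, 0.004, 0], [0.01, -0.05, -0.32, 0.025, 0.004, 0], [0, 0, 0, 0, 0, 0]]
  ]
}}

```text
time: 9.92
tool_pos: [0.5813, 0.018, 0.0339]
tool_rot: [0.561, 0.438, 0.514, -0.478]
contact_force: [-1.4, 3.5, 0.1]
gripper_width: 0.266
```

```bash
python3 - <<'E'
from ov import *
show()
o,Rb=obj_now('bar.json'); print('tip',injig(o+Rb@[.2,0,0]),'org',injig(o))
f=None
for d in (.04,0,-.03,-.055): f=barpose(.132,0,.03,d,.018,frm=f)
E
```

```text
t 9.92 p [0.5813 0.018  0.0339] x [ 0.015 -0.085 -0.996] y [0.987 0.159 0.001] F [-1.4  3.5  0.1] T [0.39 0.19 0.08] w 0.266 q [-0.06  0.15  1.86 -0.09  1.11 -0.18]
tip [0.06725754 0.00201497 0.01227747] org [-0.1318829  -0.00393594  0.02981799]
  shift cm [ 0.   -0.01 -0.65] rotvec [0.0471 0.0081 0.0001]
  shift cm [ 0.   -0.03 -0.52] rotvec [0.0395 0.0063 0.    ]
  shift cm [ 0.   -0.01 -0.39] rotvec [ 0.0296  0.0047 -0.    ]
  shift cm [-0.    0.   -0.33] rotvec [0.0247 0.0039 0.    ]
```

>>> {"fn": "send_rows", "kwargs": {
  "motion": [
    [[0, 0, -0.32, 0.024, 0.004, 0], [0, 0, -0.33, 0.024, 0.004, 0], [0, -0.02, -0.26, 0.02, 0.003, 0], [0, -0.02, -0.26, 0.02, 0.003, 0], [0, -0.01, -0.2, 0.015, 0.002, 0], [0, 0, -0.2, 0.015, 0.002, 0], [0, 0, 0, 0, 0, 0]]
  ]
}}

```text
time: 10.5
tool_pos: [0.5818, 0.0172, 0.0185]
tool_rot: [0.531, 0.466, 0.546, -0.45]
contact_force: [-0.4, -0.5, 3.7]
gripper_width: 0.268
```

```bash
python3 - <<'E'
from ov import *
show()
o,Rb=obj_now('bar.json'); print('tip',injig(o+Rb@[.2,0,0]),'org',injig(o),'tailend top',injig(o+Rb@[-.12,0,.008]),'tail@-220',injig(o+Rb@[-.09,0,.008]))
f=None
for d in (-.055,): f=barpose(.132,0,.03,d,.018,frm=f)
ov('side','s7.png',4,(220,140,400,280))
E
```

```text
t 10.5 p [0.5818 0.0172 0.0185] x [-0.002  0.032 -1.   ] y [0.987 0.16  0.003] F [-0.4 -0.5  3.7] T [-0.28  0.2   0.3 ] w 0.268 q [-0.11  0.18  1.86  0.03  1.11 -0.29]
tip [0.06747862 0.00178779 0.02030863] org [-0.13233658 -0.00431931  0.01425964] tailend top [-0.25246813 -0.00797179  0.01862656] tail@-220 [-0.22249585 -0.00705573  0.01953391]
  shift cm [-0.04  0.04 -0.35] rotvec [ 0.0241  0.0063 -0.0005]
```

View pics/s7o.png

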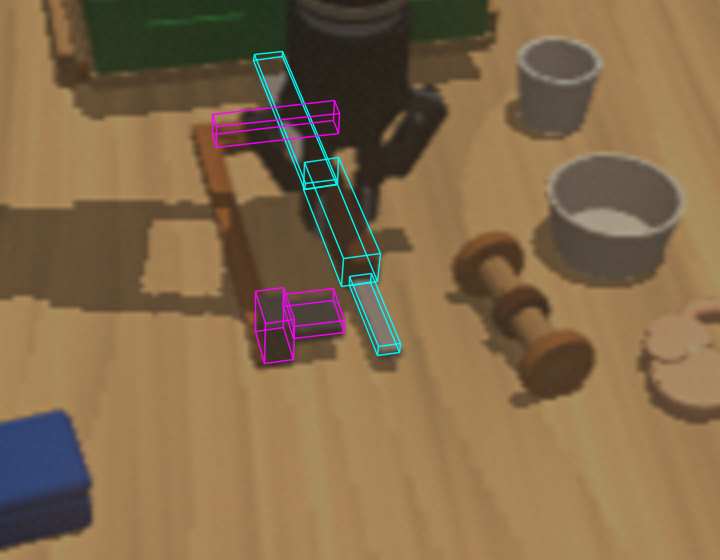

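>>> {"fn": "send_rows", "kwargs": {
  "motion": [
    [[-0.02, 0.02, -0.2, 0.015, 0.003, 0], [-0.02, 0.02, -0.2, 0.015, 0.003, 0], [0, 0, 0, 0, 0, 0], [0, 0, 0, 0, 0, 0]]
  ]
}}

```text
time: 10.88
tool_pos: [0.5817, 0.0172, 0.0147]
tool_rot: [0.523, 0.473, 0.554, -0.444]
contact_force: [0.5, -4.5, 4.0]
gripper_width: 0.261
```

```bash
cat > st.py <<'E'
from ov import *
def st():
    show()
    o,Rb=obj_now('bar.json'); print('tip',injig(o+Rb@[.2,0,0]),'org',injig(o),'tail@-220',injig(o+Rb@[-.09,0,.008]),'tailend',injig(o+Rb@[-.12,0,.0]))
E
python3 - <<'E'
from st import *
st()
f=None
for d in (-.065,): f=barpose(.132,0,.03,d,.018,frm=f)
for d in (0,-.03,-.06,-.09,-.12): f=barpose(.132,0,d,-.065,.018,frm=f)
E
```

```text
t 10.88 p [0.5817 0.0172 0.0147] x [-0.007  0.06  -0.998] y [0.987 0.16  0.003] F [ 0.5 -4.5  4. ] T [-1.02 -0.05  0.18] w 0.261 q [-0.13  0.19  1.86  0.07  1.11 -0.32]
tip [0.06744242 0.00187025 0.02225462] org [-0.13211264 -0.00425185  0.01040985] tail@-220 [-0.22238643 -0.00700665  0.01306565] tailend [-0.25184568 -0.00792511  0.00330299]
  shift cm [-0.03  0.04 -0.1 ] rotvec [ 0.0054  0.0027 -0.0006]
  shift cm [-0.39 -0.06  0.  ] rotvec [ 0.   -0.   -0.03]
  shift cm [-0.39 -0.04  0.  ] rotvec [-0.    0.   -0.03]
  shift cm [-0.39 -0.03 -0.  ] rotvec [ 0.   -0.   -0.03]
  shift cm [-0.39 -0.02  0.  ] rotvec [-0.    0.   -0.03]
  shift cm [-0.39 -0.01  0.  ] rotvec [-0.    0.   -0.03]
```

>>> {"fn": "send_rows", "kwargs": {
  "motion": [
    [[-0.05, 0, -0.06, 0.002, 0, -0.005], [-0.26, -0.04, 0, 0, 0, -0.02], [-0.26, -0.03, 0, 0, 0, -0.02], [-0.26, -0.03, 0, 0, 0, -0.02], [-0.26, -0.02, 0, 0, 0, -0.02], [0, 0, 0, 0, 0, 0]]
  ]
}}

```text
time: 11.38
tool_pos: [0.5699, 0.016, 0.014]
tool_rot: [0.503, 0.495, 0.534, -0.465]
contact_force: [-2.3, -7.2, 5.0]
gripper_width: 0.268
```

```bash
python3 - <<'E'
from st import *
st()
f=barpose(.132,0,-.12,-.065,.018)
ov('side','s8.png',4,(220,140,400,280))
E
```

```text
t 11.38 p [0.5699 0.016  0.014 ] x [-0.003  0.062 -0.998] y [0.997 0.077 0.001] F [-2.3 -7.2  5. ] T [-0.98  0.28  0.39] w 0.268 q [-0.13  0.16  1.89  0.07  1.1  -0.24]
tip [ 0.06757306 -0.00290743  0.02185286] org [-0.13177728  0.00773046  0.00975842] tail@-220 [-0.22196772  0.01254895  0.01230128] tailend [-0.25138749  0.01411319  0.00250176]
  shift cm [-0.8  -0.01 -0.03] rotvec [ 0.0045  0.0009 -0.0666]
```

View pics/s8o.png

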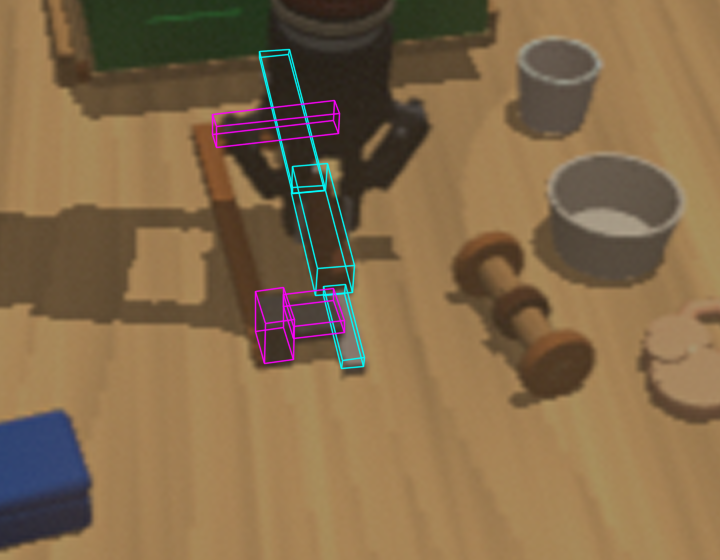

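>>> {"fn": "send_rows", "kwargs": {
  "motion": [
    [[-0.2, -0.01, 0, 0, 0, -0.017], [-0.2, 0, 0, 0, 0, -0.017], [-0.2, 0, 0, 0, 0, -0.017], [-0.2, 0, 0, 0, 0, -0.017], [0, 0, 0, 0, 0, 0], [0, 0, 0, 0, 0, 0]]
  ]
}}

```text
time: 11.93
tool_pos: [0.5613, 0.0158, 0.0138]
tool_rot: [0.487, 0.512, 0.518, -0.482]
contact_force: [-4.2, -7.3, 6.0]
gripper_width: 0.266
```

```bash
python3 - <<'E'
from st import *
st()
f=barpose(.132,0,-.12,-.045,.018)
ov('side','s9.png',4,(220,140,400,280))
E
```

```text
t 11.93 p [0.5613 0.0158 0.0138] x [-0.001  0.061 -0.998] y [ 1.     0.01  -0.001] F [-4.2 -7.3  6. ] T [-1.06  0.6   0.82] w 0.266 q [-0.13  0.14  1.91  0.07  1.1  -0.18]
tip [ 0.06734732 -0.00739442  0.02152336] org [-0.13086279  0.01644619  0.00950759] tail@-220 [-0.22053571  0.02722207  0.01208603] tailend [-0.24978885  0.03075055  0.00229813]
  shift cm [0.07 0.01 0.25] rotvec [-0.0151 -0.0013 -0.0004]
```

View pics/s9o.png

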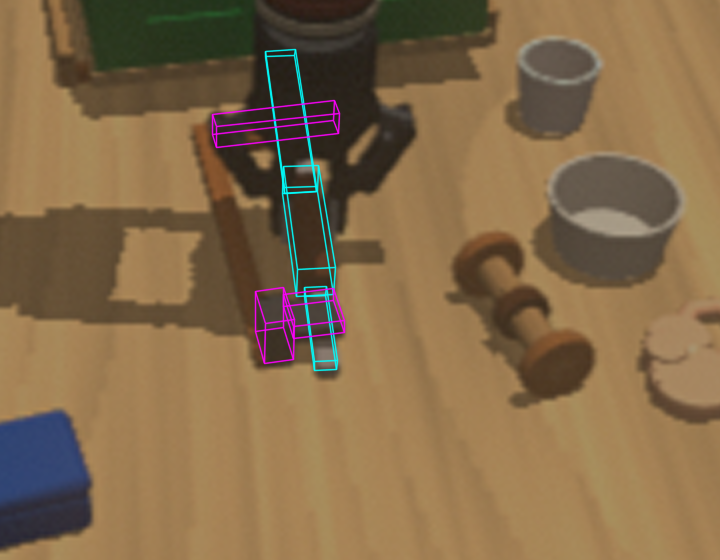

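>>> {"fn": "send_rows", "kwargs": {
  "motion": [
    [[0, 0, 0.1, -0.007, 0, 0], [0, 0, 0.1, -0.007, 0, 0], [0, 0, 0.1, -0.007, 0, 0], [0, 0, 0, 0, 0, 0], [0, 0, 0, 0, 0, 0]]
  ]
}}

```text
time: 12.4
tool_pos: [0.5611, 0.0157, 0.0166]
tool_rot: [0.492, 0.507, 0.513, -0.488]
contact_force: [-4.1, -8.7, 5.5]
gripper_width: 0.264
```

```bash
python3 - <<'E'
from st import *
st()
E
```

```text
t 12.4 p [0.5611 0.0157 0.0166] x [-0.002  0.04  -0.999] y [ 1.     0.01  -0.001] F [-4.1 -8.7  5.5] T [-1.18  0.64  0.66] w 0.264 q [-0.12  0.14  1.91  0.04  1.1  -0.15]
tip [ 0.06739035 -0.00724857  0.02013954] org [-0.13102657  0.01663568  0.01237617] tail@-220 [-0.22062436  0.02740514  0.01687661] tailend [-0.25007672  0.03096623  0.00771815]
```

>>> {"fn": "send_rows", "kwargs": {
  "motion": [
    [[0, -0.03, 0.07, -0.004, 0, 0], [0, -0.03, 0.07, -0.004, 0, 0], [0, 0, 0, 0, 0, 0], [0, 0, 0, 0, 0, 0]]
  ]
}}

```text
time: 12.73
tool_pos: [0.561, 0.0157, 0.0172]
tool_rot: [0.494, 0.505, 0.511, -0.489]
contact_force: [-1.6, -5.9, 1.1]
gripper_width: 0.264
```

```bash
python3 - <<'E'
from st import *
st()
E
```

```text
t 12.73 p [0.561  0.0157 0.0172] x [-0.001  0.033 -0.999] y [ 1.     0.01  -0.001] F [-1.6 -5.9  1.1] T [-0.82  0.22  0.69] w 0.264 q [-0.12  0.14  1.91  0.04  1.1  -0.15]
tip [ 0.06733364 -0.00724028  0.01936101] org [-0.13111814  0.01675322  0.0129422 ] tail@-220 [-0.22067796  0.02756777  0.01804961] tailend [-0.25018922  0.03114933  0.00909092]
```

>>> {"fn": "send_rows", "kwargs": {
  "motion": [
    [[0, -0.05, 0.05, -0.002, 0, 0], [0, 0, 0, 0, 0, 0], [0, 0, 0, 0, 0, 0]]
  ]
}}

```text
time: 12.98
tool_pos: [0.561, 0.0156, 0.0172]
tool_rot: [0.494, 0.505, 0.511, -0.49]
contact_force: [0.4, -6.0, -5.0]
gripper_width: 0.268
```

>>> {"fn": "send_rows", "kwargs": {
  "motion": [
    [[0, 0, 0, 0, 0, 0], [0, 0, 0, 0, 0, 0], [0, 0, 0, 0, 0, 0], [0, 0, 0, 0, 0, 0]]
  ],
  "fingers": 0.55
}}

```text
time: 13.32
tool_pos: [0.5625, 0.0161, 0.0191]
tool_rot: [0.494, 0.507, 0.51, -0.489]
contact_force: [0.7, -0.4, 1.0]
gripper_width: 0.447
```

```bash
python3 - <<'E'
from st import *
st()
ov('side','s10.png',4,(220,140,400,280))
E
```

```text
t 13.32 p [0.5625 0.0161 0.0191] x [ 0.002  0.033 -0.999] y [1.    0.008 0.002] F [ 0.7 -0.4  1. ] T [-0.02  0.01 -0.01] w 0.447 q [-0.12  0.13  1.91  0.04  1.1  -0.15]
tip [ 0.06750714 -0.00919491  0.0212827 ] org [-0.13089147  0.01522645  0.01483351] tail@-220 [-0.22042553  0.02625849  0.01992721] tailend [-0.24993063  0.02987926  0.010964  ]
```

View pics/s10o.png

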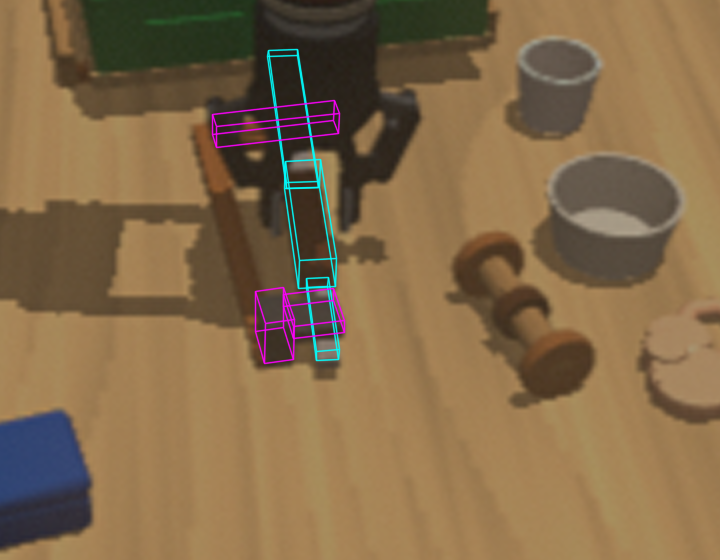

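>>> {"fn": "send_rows", "kwargs": {
  "motion": [
    [[0, 0, 1, 0, 0, 0], [0, 0, 2, 0, 0, 0], [0, 0, 2.5, 0, 0, 0], [0, 0, 2.5, 0, 0, 0], [0, 0, 2.5, 0, 0, 0], [0, 0, 2.5, 0, 0, 0], [-0.5, -2, 1, 0, 0, -0.11], [-0.5, -2, 0, 0, 0, -0.12], [-0.7, -2.4, 0, 0, 0, -0.12], [-0.7, -2.4, 0, 0, 0, -0.12], [-0.7, -2.4, 0, 0, 0, -0.12], [-0.7, -2.4, 0, 0, 0, -0.12]]
  ],
  "fingers": 0
}}

```text
time: 14.37
tool_pos: [0.5239, -0.1213, 0.1598]
tool_rot: [0.292, 0.653, 0.3, -0.631]
contact_force: [0.0, 0.3, -0.1]
gripper_width: 1.001
```

```bash
python3 - <<'E'
from st import *
show()
json.dump(dict(o=[float(x) for x in jw((-.13112,.01675,.01294))],t=[float(x) for x in jw((.06733,-.00724,.01936))]),open('barrel.json','w'))
grab('scene','sc11.png');grab('side','s11.png')
for q in('rattle','ramekin','stack_cup','sippy_cup','pacifier_box','stack_edge'):
  for c in('scene','side'):
    print(q,c,[(round(d['confidence'],2),np.round(w(d['centre'],c),3)) for d in manip.landmark_of(q,c)[:1]])
im=cv2.imread('pics/s11.png'); cv2.imwrite('pics/s11c.png',cv2.resize(im[70:250,200:420],None,fx=3.5,fy=3.5,interpolation=cv2.INTER_CUBIC))
E
```

```text
t 14.37 p [ 0.5239 -0.1213  0.1598] x [ 0.024  0.024 -0.999] y [ 0.76  -0.65   0.002] F [ 0.   0.3 -0.1] T [ 0.02 -0.04 -0.  ] w 1.001 q [-0.38 -0.11  1.9   0.03  1.34  0.32]
rattle scene [(0.76, array([ 0.688, -0.082, -0.001]))]
rattle side [(0.69, array([ 0.684, -0.081, -0.002]))]
ramekin scene [(0.8, array([ 0.768,  0.011, -0.005]))]
ramekin side [(0.82, array([ 0.761,  0.006, -0.002]))]
stack_cup scene [(0.78, array([ 0.761,  0.165, -0.002]))]
stack_cup side [(0.67, array([ 0.755,  0.16 , -0.001]))]
sippy_cup scene [(0.61, array([0.285, 0.314, 0.001]))]
sippy_cup side [(0.81, array([ 0.285,  0.31 , -0.005]))]
pacifier_box scene [(0.7, array([ 0.378, -0.201, -0.004]))]
pacifier_box side [(0.72, array([ 0.373, -0.2  , -0.002]))]
stack_edge scene [(0.56, array([0.573, 0.195, 0.028]))]
stack_edge side [(0.95, array([0.566, 0.187, 0.025]))]
```

View pics/s11c.png

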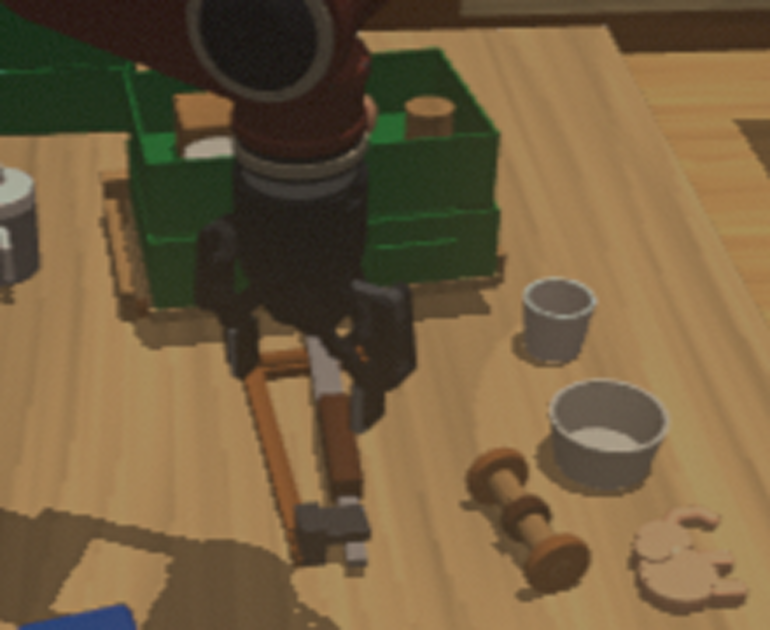

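The bar stays caught under the keeper at crop (345,520). The stack is up, with its edge at about 26 mm. Next is the wooden shim, confirmed earlier: it has the plain natural colour and lies between the yellow and red ones.

```bash
cat >> geo.py <<'E'
def toolR(yaw,t):
    x=np.array([np.sin(t)*np.cos(yaw),np.sin(t)*np.sin(yaw),-np.cos(t)]); y=np.array([np.sin(yaw),-np.cos(yaw),0]); return np.c_[x,y,np.cross(x,y)]
def to(pt,Mt,frm=None):
    s,p,M=pose()
    if frm is not None: p,M=frm
    print('  shift cm',np.round((pt-p)*100,2),'rotvec',np.round(R.from_matrix(Mt@M.T).as_rotvec(),4)); return pt,Mt
E
python3 - <<'E'
from geo import *
so=np.array([.4563,-.3330]); yaw=.006;t=.35
tcp=np.r_[so,0.0]+np.array([.019*np.sin(t)*np.cos(yaw),.019*np.sin(t)*np.sin(yaw),.008])
f=to(tcp+[0,0,.1],toolR(yaw,t)); 
E
```

```text
shift cm [ -6.13 -21.29  -5.06] rotvec [ 0.1398 -0.2961 -0.856 ]
```

>>> {"fn": "send_rows", "kwargs": {
  "motion": [
    [[-0.61, -2.13, -0.5, 0.014, -0.0296, -0.0856], [-0.61, -2.13, -0.5, 0.014, -0.0296, -0.0856], [-0.61, -2.13, -0.5, 0.014, -0.0296, -0.0856], [-0.61, -2.13, -0.5, 0.014, -0.0296, -0.0856], [-0.61, -2.13, -0.5, 0.014, -0.0296, -0.0856], [-0.61, -2.13, -0.5, 0.014, -0.0296, -0.0856], [-0.61, -2.13, -0.5, 0.014, -0.0296, -0.0856], [-0.61, -2.13, -0.5, 0.014, -0.0296, -0.0856], [-0.61, -2.13, -0.5, 0.014, -0.0296, -0.0856], [-0.61, -2.13, -0.5, 0.014, -0.0296, -0.0856], [0, 0, 0, 0, 0, 0], [0, 0, 0, 0, 0, 0]]
  ]
}}

```text
time: 16.07
tool_pos: [0.4623, -0.3337, 0.108]
tool_rot: [0.001, 0.819, 0.002, -0.574]
contact_force: [-0.2, -0.4, -1.0]
gripper_width: 0.999
```

```bash
python3 - <<'E'
from geo import *
so=np.array([.4563,-.3330]); yaw=.006;t=.35
tcp=np.r_[so,0.0]+np.array([.019*np.sin(t)*np.cos(yaw),.019*np.sin(t)*np.sin(yaw),.008])
show(); to(tcp,toolR(yaw,t))
grab('wrist','w12.png'); im=cv2.resize(cv2.imread('pics/w12.png'),None,fx=1.4,fy=1.4)
for b in SH: draw(im,b,fr(so,yaw),'wrist',(255,255,0),1.4)
cv2.imwrite('pics/w12o.png',im)
E
```

```text
t 16.07 p [ 0.4623 -0.3337  0.108 ] x [ 0.342  0.003 -0.94 ] y [ 0.004 -1.    -0.001] F [-0.2 -0.4 -1. ] T [ 0.03  0.11 -0.06] w 0.999 q [-0.89 -0.13  2.03  0.32  1.04  0.54]
  shift cm [  0.05   0.08 -10.  ] rotvec [-0.0013 -0.0009  0.0016]
```

View pics/w12o.png

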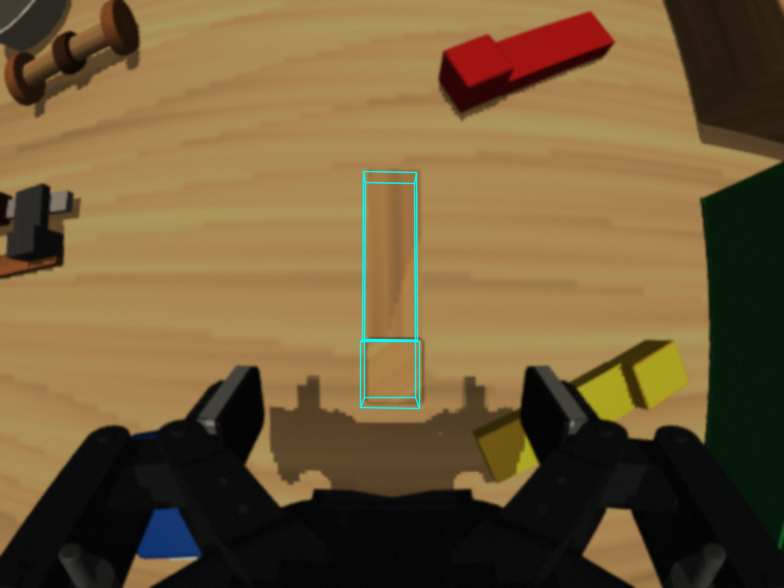

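>>> {"fn": "send_rows", "kwargs": {
  "motion": [
    [[0.05, 0.08, -1.5, 0, 0, 0], [0, 0, -2, 0, 0, 0], [0, 0, -2, 0, 0, 0], [0, 0, -2, 0, 0, 0], [0, 0, -1.2, 0, 0, 0], [0, 0, -0.8, 0, 0, 0], [0, 0, -0.4, 0, 0, 0], [0, 0, -0.1, 0, 0, 0], [0, 0, 0, 0, 0, 0]]
  ],
  "fingers": 0.35
}}

```text
time: 16.87
tool_pos: [0.4642, -0.3329, 0.0093]
tool_rot: [0.002, 0.82, 0.002, -0.573]
contact_force: [0.2, 0.1, 0.7]
gripper_width: 0.646
```

>>> {"fn": "send_rows", "kwargs": {
  "motion": [
    [[0, 0, 0, 0, 0, 0], [0, 0, 0, 0, 0, 0], [0, 0, 0, 0, 0, 0], [0, 0, 0, 0, 0, 0], [0, 0, 0, 0, 0, 0], [0, 0, 0, 0, 0, 0]]
  ],
  "fingers": 1
}}

```text
time: 17.37
tool_pos: [0.4643, -0.3336, 0.01]
tool_rot: [0.002, 0.82, 0.002, -0.572]
contact_force: [-0.7, 1.1, 5.6]
gripper_width: 0.339
```

```bash
python3 - <<'E'
from st import *
show()
save_grasp('shim.json',(.4563,-.3330,0),R.from_euler('z',.006).as_matrix())
s,p,M=pose(); f=(p,M)
RJ=R.from_euler('z',np.pi/2+B).as_matrix()
f=plan('shim.json',fr((.4563,-.3330))((0,0,0)) if 0 else np.array([.4563,-.333,.12]),R.from_euler('z',.006).as_matrix(),f)
# edge at jig x=.044 ; heel origin so that nose 20 mm before the edge
y=-.068; xe=.044
f=plan('shim.json',jw((xe-.132,y,.10)),RJ,f)
f=plan('shim.json',jw((xe-.132,y,.0)),RJ,f); print(f[0])
f=plan('shim.json',jw((xe-.112+.05,y,.0)),RJ,f)
ov('wrist','w13.png',1.4,bar=False,shim=True)
E
```

```text
t 17.37 p [ 0.4643 -0.3336  0.01  ] x [ 0.344  0.    -0.939] y [ 0.005 -1.     0.002] F [-0.7  1.1  5.6] T [0.   0.14 0.01] w 0.339 q [-0.89  0.03  2.07  0.37  0.85  0.46]
  shift cm [ 0.  0. 12.] rotvec [ 0. -0.  0.]
  shift cm [17.47 40.94 -2.  ] rotvec [-0.     -0.      1.6922]
  shift cm [  0.   0. -10.] rotvec [0. 0. 0.]
[0.6389726  0.07574736 0.01003792]
  shift cm [-0.89  6.94  0.  ] rotvec [0. 0. 0.]
```

View pics/w13o.png

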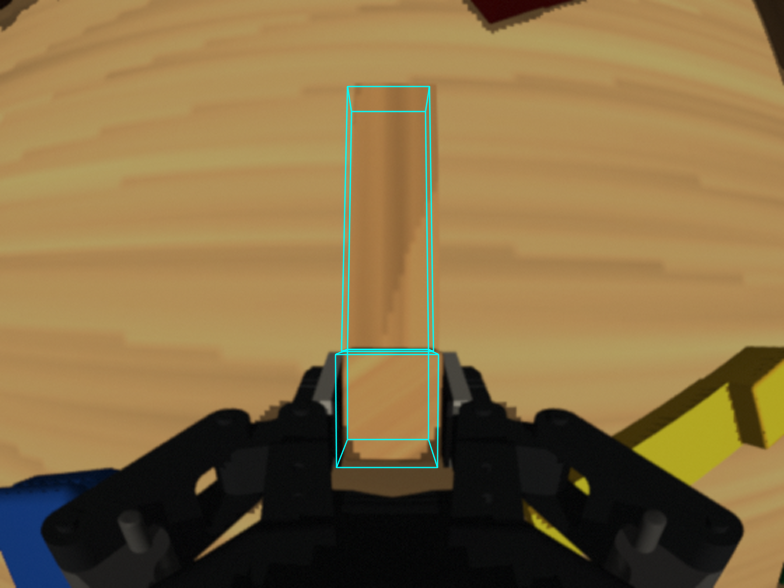

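>>> {"fn": "send_rows", "kwargs": {
  "motion": [
    [[0, 0, 1, 0, 0, 0], [0, 0, 2.5, 0, 0, 0], [0, 0, 3, 0, 0, 0], [0, 0, 3, 0, 0, 0], [0.5, 1.2, 2.5, 0, 0, 0.05], [1.1, 2.5, 0, 0, 0, 0.105], [1.1, 2.5, 0, 0, 0, 0.105], [1.1, 2.5, 0, 0, 0, 0.105], [1.1, 2.5, 0, 0, 0, 0.105], [1.1, 2.5, 0, 0, 0, 0.105], [1.1, 2.5, 0, 0, 0, 0.105], [1.1, 2.5, 0, 0, 0, 0.105]]
  ]
}}

```text
time: 18.42
tool_pos: [0.5454, -0.1442, 0.1285]
tool_rot: [0.222, 0.755, 0.318, -0.529]
contact_force: [-0.1, 0.5, -1.3]
gripper_width: 0.335
```

>>> {"fn": "send_rows", "kwargs": {
  "motion": [
    [[1.1, 2.5, 0, 0, 0, 0.105], [1.1, 2.5, 0, 0, 0, 0.105], [1.1, 2.5, 0, 0, 0, 0.105], [1.1, 2.5, 0, 0, 0, 0.105], [1.1, 2.5, 0, 0, 0, 0.105], [1.1, 2.5, 0, 0, 0, 0.105], [1.1, 2.5, 0, 0, 0, 0.105], [1.1, 2.5, 0, 0, 0, 0.105], [0.5, 2.2, 0, 0, 0, 0.067], [0, 0, 0, 0, 0, 0], [0, 0, 0, 0, 0, 0]]
  ]
}}

```text
time: 19.33
tool_pos: [0.6383, 0.0774, 0.1283]
tool_rot: [0.43, 0.541, 0.616, -0.379]
contact_force: [-0.9, 0.3, -0.6]
gripper_width: 0.342
```

```bash
python3 - <<'E'
from st import *
g=json.load(open('shim.json')); print(np.round(g['o'],4))
g['o'][1]+=.0008; json.dump(g,open('shim.json','w'))
show(); o,Rs=obj_now('shim.json'); print(injig(o),Rs[:,0],Rs[:,2],'yaw',np.arctan2(Rs[1,0],Rs[0,0])-np.pi/2-B)
RJ=R.from_euler('z',np.pi/2+B).as_matrix()
plan('shim.json',jw((.044-.132,-.068,.03)),RJ)
ov('wrist','w14.png',1.4,bar=False,shim=True)
E
```

```text
[ 0.0067 -0.0007  0.0109]
t 19.33 p [0.6383 0.0774 0.1283] x [-0.045  0.34  -0.939] y [ 0.992  0.128 -0.002] F [-0.9  0.3 -0.6] T [-0.27 -0.05  0.03] w 0.342 q [-0.14  0.21  1.65  0.34  1.39 -0.35]
[-0.08625434 -0.06829184  0.11823664] [-0.12871345  0.99167971 -0.00204751] [0.0028531  0.00243499 0.99999297] yaw 0.0016718011412037437
  shift cm [-0.01 -0.18 -8.82] rotvec [ 0.0024 -0.0029 -0.0017]
```

View pics/w14o.png

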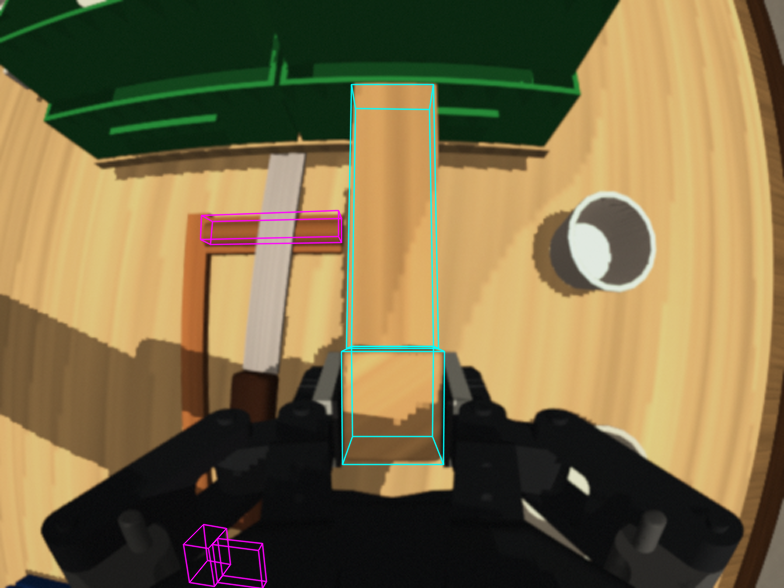

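>>> {"fn": "send_rows", "kwargs": {
  "motion": [
    [[0, -0.1, -1, 0.0024, -0.0029, -0.0017], [0, -0.1, -2, 0, 0, 0], [0, 0, -2, 0, 0, 0], [0, 0, -2, 0, 0, 0], [0, 0, -2, 0, 0, 0], [0, 0, -1.2, 0, 0, 0], [0, 0, -0.6, 0, 0, 0], [0, 0, -0.4, 0, 0, 0], [0, 0, 0, 0, 0, 0], [0, 0, 0, 0, 0, 0]]
  ]
}}

```text
time: 20.22
tool_pos: [0.6393, 0.0741, 0.0176]
tool_rot: [0.43, 0.544, 0.614, -0.378]
contact_force: [0.3, -0.8, -0.3]
gripper_width: 0.337
```

```bash
cat > sh.py <<'E'
from st import *
def sh():
    show(); o,Rs=obj_now('shim.json'); n=o+Rs@[.112,0,0]
    s,_,_=pose(); X=np.array([-np.sin(B),np.cos(B)])
    print('shim jig',np.round(injig(o),4),'nose',np.round(injig(n),4),'past edge',round(injig(n)[0]-.044,4),'Fx',round(float(X@s['contact_force'][:2]),2))
    RJ=R.from_euler('z',np.pi/2+B).as_matrix()
    j=injig(o); plan('shim.json',jw((j[0],-.068,.0005)),RJ)
E
python3 - <<'E'
from sh import *
sh()
E
```

```text
t 20.22 p [0.6393 0.0741 0.0176] x [-0.039  0.342 -0.939] y [0.992 0.124 0.004] F [ 0.3 -0.8 -0.3] T [-0.24 -0.03  0.04] w 0.337 q [-0.15  0.34  1.69  0.36  1.22 -0.42]
shim jig [-0.0897 -0.0689  0.0075] nose [ 0.0223 -0.0692  0.0076] past edge -0.0217 Fx -0.84
  shift cm [-0.09 -0.01 -0.7 ] rotvec [-0.0004  0.0027  0.0021]
```

>>> {"fn": "send_rows", "kwargs": {
  "motion": [
    [[-0.05, 0, -0.3, 0, 0.0013, 0.001], [-0.04, 0, -0.25, 0, 0.0013, 0.001], [0, 0, -0.1, 0, 0, 0], [0, 0, 0, 0, 0, 0]]
  ]
}}

```text
time: 20.55
tool_pos: [0.6378, 0.0745, 0.0102]
tool_rot: [0.43, 0.542, 0.615, -0.378]
contact_force: [0.5, 1.2, -2.6]
gripper_width: 0.341
```

```bash
python3 - <<'E'
from sh import *
sh()
E
```

```text
t 20.55 p [0.6378 0.0745 0.0102] x [-0.043  0.342 -0.939] y [0.992 0.127 0.001] F [ 0.5  1.2 -2.6] T [-0.2  -0.04 -0.03] w 0.341 q [-0.15  0.36  1.69  0.36  1.21 -0.42]
shim jig [-0.0891 -0.0674  0.0001] nose [ 0.0229 -0.0674  0.0002] past edge -0.0211 Fx 1.12
  shift cm [0.06 0.01 0.04] rotvec [-0.0005 -0.0012 -0.0005]
```

>>> {"fn": "send_rows", "kwargs": {
  "motion": [
    [[0, 0.2, 0.03, 0, 0, 0], [-0.05, 0.5, 0, 0, 0, 0], [-0.07, 0.5, 0, 0, 0, 0], [-0.07, 0.5, 0, 0, 0, 0], [-0.07, 0.5, 0, 0, 0, 0], [-0.06, 0.4, 0, 0, 0, 0], [-0.06, 0.3, 0, 0, 0, 0], [0, 0, 0, 0, 0, 0], [0, 0, 0, 0, 0, 0]]
  ]
}}

```text
time: 21.3
tool_pos: [0.6338, 0.1036, 0.0104]
tool_rot: [0.43, 0.542, 0.616, -0.378]
contact_force: [0.2, 0.3, -0.8]
gripper_width: 0.343
```

```bash
python3 - <<'E'
from sh import *
sh()
ov('side','s15.png',4,(240,130,420,250),bar=False,shim=True)
E
```

```text
t 21.3 p [0.6338 0.1036 0.0104] x [-0.044  0.342 -0.939] y [0.992 0.127 0.   ] F [ 0.2  0.3 -0.8] T [-0.25  0.06  0.03] w 0.343 q [-0.1   0.35  1.7   0.37  1.2  -0.38]
shim jig [-0.0597 -0.0672  0.0003] nose [ 0.0523 -0.0671  0.0004] past edge 0.0083 Fx 0.28
  shift cm [0.08 0.01 0.02] rotvec [-0.0004 -0.0014 -0.0008]
```

View pics/s15o.png

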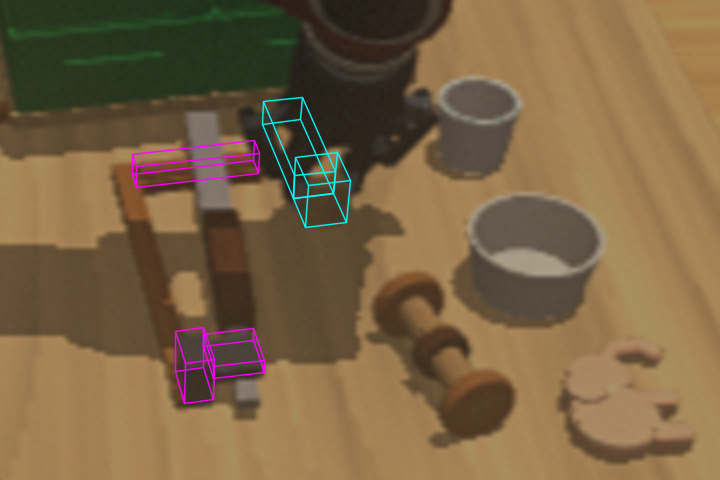

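>>> {"fn": "send_rows", "kwargs": {
  "motion": [
    [[-0.04, 0.3, 0, 0, 0, 0], [-0.05, 0.4, 0, 0, 0, 0], [-0.05, 0.4, 0, 0, 0, 0], [-0.05, 0.4, 0, 0, 0, 0], [-0.05, 0.4, 0, 0, 0, 0], [-0.03, 0.2, 0, 0, 0, 0], [0, 0, 0, 0, 0, 0]]
  ]
}}

```text
time: 21.93
tool_pos: [0.631, 0.125, 0.0104]
tool_rot: [0.43, 0.542, 0.616, -0.378]
contact_force: [-0.2, -0.5, -1.3]
gripper_width: 0.339
```

```bash
python3 - <<'E'
from sh import *
sh()
E
```

```text
t 21.93 p [0.631  0.125  0.0104] x [-0.044  0.342 -0.939] y [0.992 0.127 0.   ] F [-0.2 -0.5 -1.3] T [-0.29 -0.01 -0.03] w 0.339 q [-0.07  0.34  1.71  0.37  1.19 -0.36]
shim jig [-0.0381 -0.0671  0.0003] nose [ 0.0739 -0.067   0.0004] past edge 0.0299 Fx -0.51
  shift cm [0.09 0.01 0.02] rotvec [-0.0006 -0.0015 -0.001 ]
```

Now I feel for the rail in 1 mm rows with checks.

>>> {"fn": "send_rows", "kwargs": {
  "motion": [
    [[-0.02, 0.1, 0, 0, 0, 0], [-0.01, 0.1, 0, 0, 0, 0], [-0.01, 0.1, 0, 0, 0, 0], [-0.02, 0.1, 0, 0, 0, 0], [-0.01, 0.1, 0, 0, 0, 0], [0, 0, 0, 0, 0, 0]]
  ]
}}

```text
time: 22.43
tool_pos: [0.6305, 0.1295, 0.0104]
tool_rot: [0.43, 0.542, 0.615, -0.378]
contact_force: [-0.4, 0.5, -0.0]
gripper_width: 0.337
```

>>> {"fn": "send_rows", "kwargs": {
  "motion": [
    [[-0.02, 0.1, 0, 0, 0, 0], [-0.01, 0.1, 0, 0, 0, 0], [-0.01, 0.1, 0, 0, 0, 0], [0, 0, 0, 0, 0, 0]]
  ]
}}

```text
time: 22.77
tool_pos: [0.63, 0.1326, 0.0104]
tool_rot: [0.43, 0.542, 0.616, -0.378]
contact_force: [0.5, -0.8, -0.3]
gripper_width: 0.34
```

```bash
python3 - <<'E'
from sh import *
sh()
E
```

```text
t 22.77 p [0.63   0.1326 0.0104] x [-0.043  0.342 -0.939] y [0.992 0.127 0.   ] F [ 0.5 -0.8 -0.3] T [-0.3  -0.02 -0.07] w 0.34 q [-0.06  0.34  1.71  0.38  1.18 -0.35]
shim jig [-0.0305 -0.0671  0.0003] nose [ 0.0815 -0.0671  0.0004] past edge 0.0375 Fx -0.84
  shift cm [0.09 0.01 0.02] rotvec [-0.0006 -0.0015 -0.0005]
```

>>> {"fn": "send_rows", "kwargs": {
  "motion": [
    [[-0.01, 0.1, 0, 0, 0, 0], [-0.02, 0.1, 0, 0, 0, 0], [-0.01, 0.1, 0, 0, 0, 0], [0, 0, 0, 0, 0, 0]]
  ]
}}

```text
time: 23.1
tool_pos: [0.6296, 0.1356, 0.0104]
tool_rot: [0.43, 0.542, 0.616, -0.378]
contact_force: [0.1, 1.0, -0.6]
gripper_width: 0.343
```

>>> {"fn": "send_rows", "kwargs": {
  "motion": [
    [[-0.01, 0.1, 0, 0, 0, 0], [-0.02, 0.1, 0, 0, 0, 0], [0, 0, 0, 0, 0, 0]]
  ]
}}

```text
time: 23.35
tool_pos: [0.6293, 0.1376, 0.0104]
tool_rot: [0.429, 0.542, 0.616, -0.378]
contact_force: [-0.7, -0.4, -1.0]
gripper_width: 0.341
```

>>> {"fn": "send_rows", "kwargs": {
  "motion": [
    [[-0.01, 0.1, 0, 0, 0, 0], [-0.02, 0.1, 0, 0, 0, 0], [0, 0, 0, 0, 0, 0]]
  ]
}}

```text
time: 23.6
tool_pos: [0.629, 0.1396, 0.0104]
tool_rot: [0.43, 0.542, 0.615, -0.378]
contact_force: [-0.1, 0.1, -0.5]
gripper_width: 0.339
```

>>> {"fn": "send_rows", "kwargs": {
  "motion": [
    [[-0.01, 0.1, 0, 0, 0, 0], [-0.02, 0.1, 0, 0, 0, 0], [0, 0, 0, 0, 0, 0]]
  ]
}}

```text
time: 23.85
tool_pos: [0.6287, 0.1416, 0.0104]
tool_rot: [0.43, 0.542, 0.615, -0.378]
contact_force: [-0.4, -0.4, -1.8]
gripper_width: 0.337
```

>>> {"fn": "send_rows", "kwargs": {
  "motion": [
    [[-0.01, 0.1, 0, 0, 0, 0], [-0.02, 0.1, 0, 0, 0, 0], [0, 0, 0, 0, 0, 0]]
  ]
}}

```text
time: 24.1
tool_pos: [0.6287, 0.1429, 0.0106]
tool_rot: [0.43, 0.542, 0.615, -0.378]
contact_force: [-1.1, -2.6, -0.5]
gripper_width: 0.337
```

>>> {"fn": "send_rows", "kwargs": {
  "motion": [
    [[-0.01, 0.1, 0, 0, 0, 0], [0, 0, 0, 0, 0, 0], [0, 0, 0, 0, 0, 0]]
  ]
}}

```text
time: 24.35
tool_pos: [0.6288, 0.1429, 0.0106]
tool_rot: [0.431, 0.542, 0.615, -0.379]
contact_force: [0.8, -6.1, 0.8]
gripper_width: 0.341
```

```bash
python3 - <<'E'
from sh import *
sh()
ov('side','s16.png',4,(240,130,420,250),bar=False,shim=True)
E
```

```text
t 24.35 p [0.6288 0.1429 0.0106] x [-0.043  0.34  -0.939] y [0.992 0.127 0.001] F [ 0.8 -6.1  0.8] T [-1.08  0.06  0.22] w 0.341 q [-0.04  0.34  1.71  0.37  1.18 -0.33]
shim jig [-0.0201 -0.0673  0.0006] nose [ 0.0919 -0.0672  0.0003] past edge 0.0479 Fx -6.18
  shift cm [ 0.07  0.01 -0.01] rotvec [ 0.0021 -0.0005 -0.0006]
```

View pics/s16o.png

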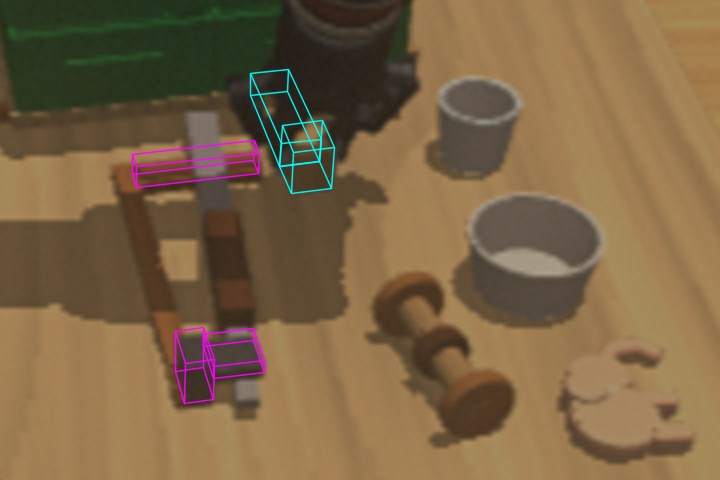

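>>> {"fn": "send_rows", "kwargs": {
  "motion": [
    [[0.01, -0.1, 0, 0, 0, 0], [0, -0.02, -0.03, 0, 0, 0], [0, 0, 0, 0, 0, 0]]
  ]
}}

```text
time: 24.65
tool_pos: [0.6287, 0.1428, 0.0103]
tool_rot: [0.43, 0.542, 0.615, -0.378]
contact_force: [0.2, -3.8, 0.8]
gripper_width: 0.343
```

>>> {"fn": "send_rows", "kwargs": {
  "motion": [
    [[0, 0, 0, 0, 0, 0], [0, 0, 0, 0, 0, 0], [0, 0, 0, 0, 0, 0], [0, 0, 0, 0, 0, 0]]
  ],
  "fingers": 0.5
}}

```text
time: 24.98
tool_pos: [0.6284, 0.1437, 0.0101]
tool_rot: [0.429, 0.542, 0.616, -0.378]
contact_force: [-0.9, -0.1, 0.4]
gripper_width: 0.501
```

```bash
python3 - <<'E'
from sh import *
sh()
ov('wrist','w17.png',1.4,bar=False,shim=True)
E
```

```text
t 24.98 p [0.6284 0.1437 0.0101] x [-0.044  0.343 -0.938] y [0.992 0.127 0.   ] F [-0.9 -0.1  0.4] T [-0.19 -0.02  0.01] w 0.501 q [-0.04  0.34  1.71  0.38  1.18 -0.33]
shim jig [-0.0193 -0.0669  0.    ] nose [ 0.0927 -0.0668  0.0002] past edge 0.0487 Fx 0.04
  shift cm [0.11 0.02 0.04] rotvec [-0.001  -0.0016 -0.0005]
```

View pics/w17o.png

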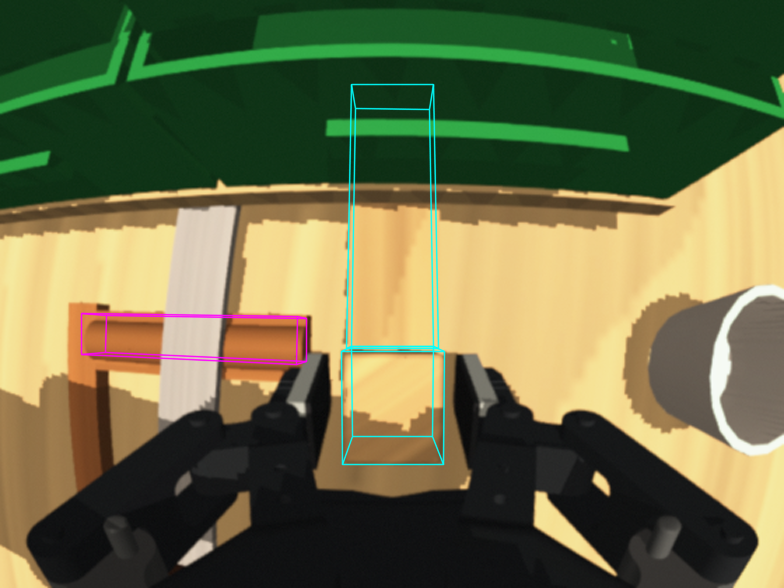

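>>> {"fn": "send_rows", "kwargs": {
  "motion": [
    [[0.04, -0.3, 0.8, 0, 0, 0], [0.07, -0.6, 1.6, 0, 0, 0], [0.09, -0.8, 2.2, 0, 0, 0], [0.1, -0.9, 2.5, 0, 0, 0], [0.1, -0.9, 2.5, 0, 0, 0], [0.1, -0.9, 2, 0, 0, 0]]
  ]
}}

```text
time: 25.53
tool_pos: [0.6342, 0.0987, 0.129]
tool_rot: [0.43, 0.543, 0.615, -0.377]
contact_force: [0.7, 0.1, 0.2]
gripper_width: 0.5
```

```bash
python3 - <<'E'
from sh import *
show()
d=json.load(open('barrel.json'));print(d)
x=np.array([-.001,.033,-.999]);x/=np.linalg.norm(x);y=np.array([1,.01,0]);y-=x*(x@y);y/=np.linalg.norm(y);M=np.c_[x,y,np.cross(x,y)]
to(np.array([.561,.0157,.0972]),M)
E
```

```text
t 25.53 p [0.6342 0.0987 0.129 ] x [-0.041  0.342 -0.939] y [0.992 0.127 0.003] F [0.7 0.1 0.2] T [-0.14 -0.03 -0.01] w 0.5 q [-0.11  0.2   1.66  0.35  1.38 -0.32]
{'o': [0.5607452852178563, 0.014214468078957132, 0.01294], 't': [0.559326667401514, 0.2141042129972274, 0.01936]}
  shift cm [-7.32 -8.3  -3.18] rotvec [-0.3187 -0.0185 -0.1162]
```

>>> {"fn": "send_rows", "kwargs": {
  "motion": [
    [[-0.9, -1.05, -0.2, -0.04, -0.0023, -0.0145], [-0.9, -1.05, -0.2, -0.04, -0.0023, -0.0145], [-0.9, -1.05, -0.3, -0.04, -0.0023, -0.0145], [-0.9, -1.05, -0.4, -0.04, -0.0023, -0.0145], [-0.9, -1.05, -0.5, -0.04, -0.0023, -0.0145], [-0.9, -1.05, -0.5, -0.04, -0.0023, -0.0145], [-0.9, -1.05, -0.5, -0.04, -0.0023, -0.0145], [-1, -0.9, -0.5, -0.038, -0.0023, -0.0145], [0, 0, 0, 0, 0, 0], [0, 0, 0, 0, 0, 0]]
  ],
  "fingers": 0.5
}}

```text
time: 26.37
tool_pos: [0.5603, 0.017, 0.0955]
tool_rot: [0.493, 0.506, 0.512, -0.49]
contact_force: [1.1, 0.0, 0.3]
gripper_width: 0.503
```

```bash
python3 - <<'E'
from sh import *
show()
d=json.load(open('barrel.json'));o=np.array(d['o']);t=np.array(d['t'])
X=(t-o)/np.linalg.norm(t-o);Y=np.cross([0,0,1],X);Y/=np.linalg.norm(Y);Rb=np.c_[X,Y,np.cross(X,Y)]
x=np.array([-.001,.033,-.999]);x/=np.linalg.norm(x);y=np.array([1,.01,0]);y-=x*(x@y);y/=np.linalg.norm(y);M=np.c_[x,y,np.cross(x,y)]
to(np.array([.561,.0157,.0172]),M)
grab('wrist','w18.png'); im=cv2.resize(cv2.imread('pics/w18.png'),None,fx=1.4,fy=1.4)
for b in BAR: draw(im,b,lambda q:o+Rb@np.array(q),'wrist',(255,255,0),1.4)
for b in JIG: draw(im,b,jw,'wrist',(255,0,255),1.4)
cv2.imwrite('pics/w18o.png',im)
E
```

```text
t 26.37 p [0.5603 0.017  0.0955] x [-0.003  0.035 -0.999] y [ 1.     0.009 -0.003] F [1.1 0.  0.3] T [-0.    0.04  0.04] w 0.503 q [-0.12  0.03  1.88  0.04  1.25 -0.14]
  shift cm [ 0.07 -0.13 -7.83] rotvec [-0.0022 -0.0022  0.0005]
```

View pics/w18o.png

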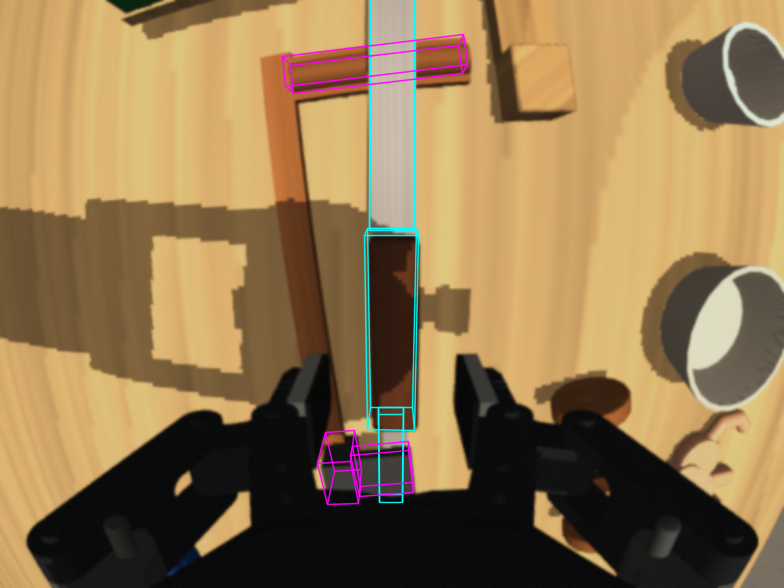

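>>> {"fn": "send_rows", "kwargs": {
  "motion": [
    [[0, -0.1, -1, 0, 0, 0], [0, -0.03, -1.8, 0, 0, 0], [0, 0, -1.8, 0, 0, 0], [0, 0, -1.5, 0, 0, 0], [0, 0, -1, 0, 0, 0], [0, 0, -0.5, 0, 0, 0], [0, 0, -0.2, 0, 0, 0], [0, 0, 0, 0, 0, 0]]
  ],
  "fingers": 0.55
}}

```text
time: 27.08
tool_pos: [0.5607, 0.0154, 0.017]
tool_rot: [0.493, 0.505, 0.512, -0.49]
contact_force: [-0.8, 0.2, 0.5]
gripper_width: 0.448
```

>>> {"fn": "send_rows", "kwargs": {
  "motion": [
    [[0, 0, 0, 0, 0, 0], [0, 0, 0, 0, 0, 0], [0, 0, 0, 0, 0, 0], [0, 0, 0, 0, 0, 0], [0, 0, 0, 0, 0, 0]]
  ],
  "fingers": 1
}}

```text
time: 27.5
tool_pos: [0.5615, 0.0153, 0.0183]
tool_rot: [0.494, 0.506, 0.511, -0.489]
contact_force: [0.1, -0.6, 3.8]
gripper_width: 0.266
```

```bash
python3 - <<'E'
from sh import *
d=json.load(open('barrel.json'));o=np.array(d['o']);t=np.array(d['t'])
X=(t-o)/np.linalg.norm(t-o);Y=np.cross([0,0,1],X);Y/=np.linalg.norm(Y);Rb=np.c_[X,Y,np.cross(X,Y)]
save_grasp('bar.json',o,Rb); st()
f=None
f=barpose(.132,.0008,-.12,-.06,.018)
for d in (-.08,-.04,0,.03): f=barpose(.132,.0008,d,-.06,.018,frm=f)
E
```

```text
t 27.5 p [0.5615 0.0153 0.0183] x [-0.001  0.034 -0.999] y [ 1.     0.01  -0.001] F [ 0.1 -0.6  3.8] T [ 0.03 -0.03  0.37] w 0.266 q [-0.12  0.14  1.91  0.04  1.1  -0.15]
tip [ 0.06733214 -0.00724026  0.01936007] org [-0.13112  0.01675  0.01294] tail@-220 [-0.22067841  0.02757644  0.01804685] tailend [-0.25019128  0.03114415  0.00908796]
  shift cm [ 0.01  0.02 -0.28] rotvec [0.0279 0.0002 0.0003]
  shift cm [0.52 0.02 0.  ] rotvec [-0.   -0.    0.04]
  shift cm [0.52 0.04 0.  ] rotvec [-0.    0.    0.04]
  shift cm [0.52 0.06 0.  ] rotvec [ 0.   -0.    0.04]
  shift cm [0.39 0.06 0.  ] rotvec [-0.   -0.    0.03]
```

>>> {"fn": "send_rows", "kwargs": {
  "motion": [
    [[0, 0, -0.12, 0.009, 0, 0], [0, 0, -0.12, 0.009, 0, 0], [0, 0, -0.12, 0.009, 0, 0], [0, 0, 0, 0, 0, 0], [0, 0, 0, 0, 0, 0]]
  ]
}}

```text
time: 27.92
tool_pos: [0.5613, 0.0153, 0.0146]
tool_rot: [0.486, 0.512, 0.518, -0.482]
contact_force: [-0.1, 0.4, 5.4]
gripper_width: 0.261
```

```bash
python3 - <<'E'
from sh import *
st()
E
```

```text
t 27.92 p [0.5613 0.0153 0.0146] x [-0.002  0.061 -0.998] y [ 1.     0.009 -0.001] F [-0.1  0.4  5.4] T [0.09 0.08 0.3 ] w 0.261 q [-0.14  0.14  1.91  0.07  1.1  -0.18]
tip [ 0.0672923  -0.00721548  0.02118767] org [-0.13088882  0.01687421  0.00919051] tail@-220 [-0.22054721  0.02776829  0.01177739] tailend [-0.24979749  0.03132803  0.00199222]
```

>>> {"fn": "send_rows", "kwargs": {
  "motion": [
    [[0.26, 0.01, 0, 0, 0, 0.02], [0.26, 0.01, 0, 0, 0, 0.02], [0.26, 0.02, 0, 0, 0, 0.02], [0.26, 0.02, 0, 0, 0, 0.02], [0.26, 0.03, 0, 0, 0, 0.02], [0.26, 0.03, 0, 0, 0, 0.02], [0.26, 0.04, 0, 0, 0, 0.02], [0.2, 0.03, 0, 0, 0, 0.015], [0, 0, 0, 0, 0, 0], [0, 0, 0, 0, 0, 0]]
  ]
}}

```text
time: 28.75
tool_pos: [0.5827, 0.0171, 0.0148]
tool_rot: [0.523, 0.472, 0.555, -0.443]
contact_force: [3.8, -0.5, 4.9]
gripper_width: 0.262
```

```bash
python3 - <<'E'
from sh import *
st()
f=None
for d in (-.03,0,.04,.09,.14,.19,.24): f=barpose(.132,.0015,.03,d,.018+(.001 if d>.1 else 0),frm=f)
ov('side','s20.png',4,(220,140,400,280))
E
```

```text
t 28.75 p [0.5827 0.0171 0.0148] x [-0.008  0.06  -0.998] y [0.987 0.162 0.002] F [ 3.8 -0.5  4.9] T [-0.08 -0.51 -0.63] w 0.262 q [-0.13  0.19  1.85  0.06  1.11 -0.32]
tip [0.06753477 0.00181636 0.02122366] org [-0.13201047 -0.00472877  0.00943978] tail@-220 [-0.22227751 -0.00767167  0.01212312] tailend [-0.25173761 -0.00865585  0.00236946]
  shift cm [-0.23 -0.    0.46] rotvec [-0.0289 -0.0024 -0.0027]
  shift cm [-0.    0.01  0.39] rotvec [-0.0296 -0.0047  0.    ]
  shift cm [-0.    0.03  0.52] rotvec [-0.0395 -0.0063 -0.    ]
  shift cm [-0.01  0.07  0.65] rotvec [-0.0494 -0.0078  0.    ]
  shift cm [-0.02  0.1   0.75] rotvec [-0.0494 -0.0078  0.    ]
  shift cm [-0.02  0.13  0.64] rotvec [-0.0494 -0.0078  0.    ]
  shift cm [-0.03  0.16  0.63] rotvec [-0.0494 -0.0078 -0.    ]
```

View pics/s20o.png

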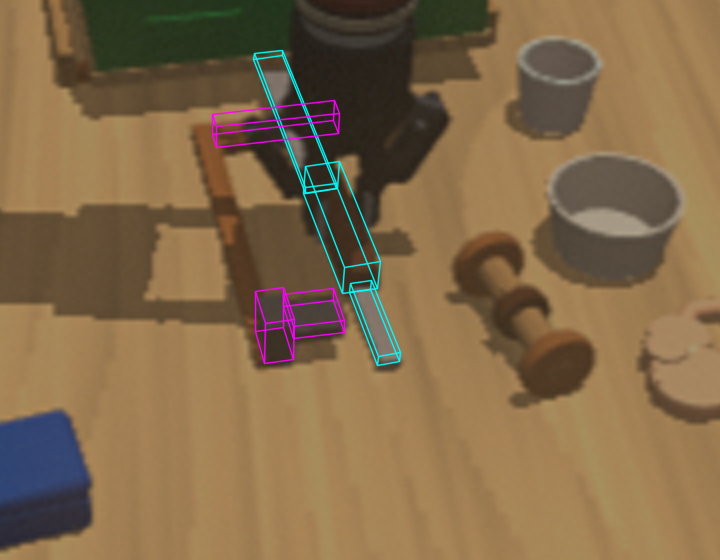

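>>> {"fn": "send_rows", "kwargs": {
  "motion": [
    [[-0.05, 0, 0.2, -0.013, -0.002, 0], [-0.05, 0, 0.2, -0.015, -0.002, 0], [0, 0, 0.2, -0.015, -0.002, 0], [0, 0.01, 0.2, -0.015, -0.002, 0], [0, 0.01, 0.2, -0.015, -0.002, 0], [0, 0.01, 0.2, -0.015, -0.002, 0], [0, 0.02, 0.25, -0.02, -0.003, 0], [0, 0.03, 0.25, -0.02, -0.003, 0], [0, 0.03, 0.25, -0.02, -0.003, 0], [0, 0.03, 0.25, -0.02, -0.003, 0], [0, 0, 0, 0, 0, 0]]
  ]
}}

```text
time: 29.72
tool_pos: [0.5793, 0.0193, 0.0356]
tool_rot: [0.567, 0.429, 0.511, -0.483]
contact_force: [1.5, -1.2, 1.6]
gripper_width: 0.265
```

```bash
python3 - <<'E'
from sh import *
st()
f=None
for d in (.14,.19,): f=barpose(.132,.0015,.03,d,.019,frm=f)
f=barpose(.2,.0015,.03,.19,.019,frm=f)
E
```

```text
t 29.72 p [0.5793 0.0193 0.0356] x [ 0.011 -0.109 -0.994] y [ 0.986  0.164 -0.007] F [ 1.5 -1.2  1.6] T [ 0.31 -0.11 -0.12] w 0.265 q [-0.04  0.15  1.86 -0.12  1.12 -0.16]
tip [0.06838412 0.00556558 0.00827733] org [-0.13025283 -0.00154774  0.03047557] tail@-220 [-0.21875031 -0.00476744  0.04841518] tailend [-0.24943501 -0.00581573  0.04379451]
  shift cm [ 0.09 -0.01  0.69] rotvec [-0.0274 -0.0108 -0.005 ]
  shift cm [-0.02  0.13  0.64] rotvec [-0.0494 -0.0078  0.    ]
  shift cm [ 1.05 -6.6   1.28] rotvec [0. 0. 0.]
```

>>> {"fn": "send_rows", "kwargs": {
  "motion": [
    [[0.04, 0, 0.4, -0.02, -0.006, -0.003], [0.04, 0.04, 0.4, -0.025, -0.006, -0.002], [0, 0, 0, 0, 0, 0], [0.07, -0.5, 0.09, 0, 0, 0], [0.1, -0.8, 0.14, 0, 0, 0], [0.1, -0.8, 0.14, 0, 0, 0], [0, 0, 0, 0, 0, 0]]
  ]
}}

```text
time: 30.3
tool_pos: [0.5833, -0.004, 0.0472]
tool_rot: [0.577, 0.421, 0.495, -0.494]
contact_force: [-0.1, 0.6, -2.2]
gripper_width: 0.267
```

```bash
python3 - <<'E'
from sh import *
st()
E
```

```text
t 30.3 p [ 0.5833 -0.004   0.0472] x [ 0.022 -0.154 -0.988] y [ 0.988  0.156 -0.002] F [-0.1  0.6 -2.2] T [ 0.04  0.02 -0.  ] w 0.267 q [-0.06  0.13  1.86 -0.17  1.12 -0.15]
tip [0.0433494  0.00270736 0.01077853] org [-0.15410538 -0.00261395  0.042136  ] tail@-220 [-0.24170599 -0.00498242  0.06414791] tailend [-0.27257826 -0.00580674  0.06095047]
```

>>> {"fn": "send_rows", "kwargs": {
  "motion": [
    [[0.12, -1, 0.18, 0, 0, 0], [0.15, -1.3, 0.3, 0, 0, 0], [0.15, -1.3, 0.8, 0, 0, 0], [0, -0.7, 1.8, 0, 0, 0], [0, 0, 2.4, 0.053, 0.009, 0], [0, 0, 2.4, 0.053, 0.009, 0], [0, 0, 2.4, 0.053, 0.009, 0], [0, 0, 0, 0, 0, 0]]
  ]
}}

```text
time: 30.97
tool_pos: [0.5916, -0.0485, 0.1577]
tool_rot: [0.539, 0.462, 0.536, -0.457]
contact_force: [1.4, -0.3, -0.5]
gripper_width: 0.264
```

```bash
python3 - <<'E'
from sh import *
st()
f=plan('bar.json',np.array([.604,-.229,.10]),R.from_euler('z',-.022).as_matrix()); print(f[0])
grab('side','s22.png'); im=cv2.imread('pics/s22.png'); cv2.imwrite('pics/s22c.png',cv2.resize(im[110:230,240:400],None,fx=4.5,fy=4.5,interpolation=cv2.INTER_CUBIC))
E
```

```text
t 30.97 p [ 0.5916 -0.0485  0.1577] x [ 0.008  0.003 -1.   ] y [0.988 0.156 0.008] F [ 1.4 -0.3 -0.5] T [-0.13 -0.07 -0.01] w 0.264 q [-0.21  0.03  1.76  0.01  1.34 -0.37]
tip [1.48360929e-03 1.69732009e-05 1.52487881e-01] org [-0.19844888 -0.0051766   0.15233038] tail@-220 [-0.28842664 -0.00744326  0.16025919] tailend [-0.31840838 -0.00829274  0.15223588]
  shift cm [  1.37 -18.13  -5.23] rotvec [ 0.006   0.0082 -1.7462]
[ 0.60521625 -0.22977732  0.10534188]
```

View pics/s22c.png

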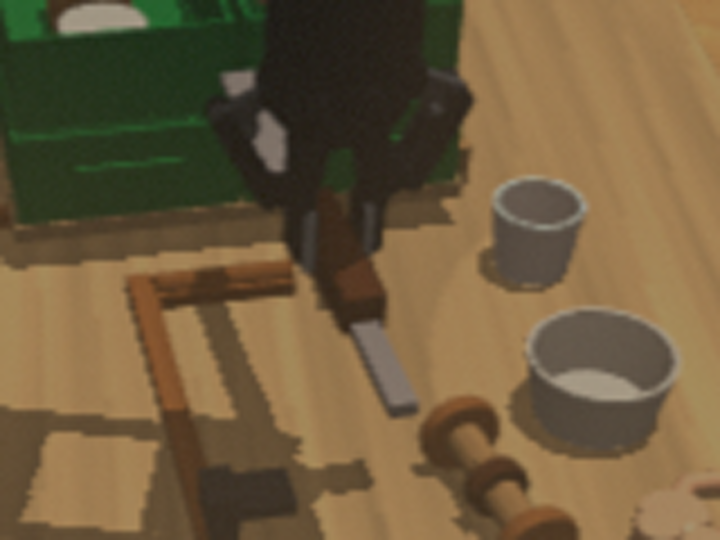

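>>> {"fn": "send_rows", "kwargs": {
  "motion": [
    [[0.09, -1.2, 0, 0.0005, 0.0005, -0.116], [0.09, -1.2, 0, 0.0005, 0.0005, -0.116], [0.09, -1.2, 0, 0.0005, 0.0005, -0.116], [0.09, -1.2, 0, 0.0005, 0.0005, -0.116], [0.09, -1.2, 0, 0.0005, 0.0005, -0.116], [0.09, -1.2, 0, 0.0005, 0.0005, -0.116], [0.09, -1.2, 0, 0.0005, 0.0005, -0.116], [0.09, -1.2, 0, 0.0005, 0.0005, -0.116], [0.09, -1.2, 0, 0.0005, 0.0005, -0.116], [0.09, -1.2, 0, 0.0005, 0.0005, -0.116], [0.09, -1.2, 0, 0.0005, 0.0005, -0.116], [0.09, -1.2, 0, 0.0005, 0.0005, -0.116]]
  ]
}}

```text
time: 32.02
tool_pos: [0.5969, -0.1893, 0.1476]
tool_rot: [0.112, 0.698, 0.121, -0.696]
contact_force: [0.3, 0.1, -2.1]
gripper_width: 0.263
```

>>> {"fn": "send_rows", "kwargs": {
  "motion": [
    [[0.09, -1.2, -0.5, 0, 0, -0.116], [0.09, -1.2, -1, 0, 0, -0.116], [0.09, -1, -2, 0, 0, -0.1], [0, 0, -2.5, 0, 0, -0.02], [0, 0, -2.5, 0, 0, 0], [0, 0, -2, 0, 0, 0], [0, 0, -1, 0, 0, 0], [0, 0, 0, 0, 0, 0], [0, 0, 0, 0, 0, 0]]
  ]
}}

```text
time: 32.77
tool_pos: [0.6001, -0.2226, 0.034]
tool_rot: [-0.009, 0.709, -0.001, -0.705]
contact_force: [0.1, 0.8, -1.1]
gripper_width: 0.267
```

```bash
python3 - <<'E'
from sh import *
show(); o,Rb=obj_now('bar.json'); print(o,Rb[:,0],Rb[:,2])
f=plan('bar.json',np.array([.604,-.229,.003]),R.from_euler('z',-.022).as_matrix()); print(f[0])
ov('side','s23.png',3,(200,180,430,330))
E
```

```text
t 32.77 p [ 0.6001 -0.2226  0.034 ] x [ 0.006  0.012 -1.   ] y [-0.014 -1.    -0.012] F [ 0.1  0.8 -1.1] T [ 0.06  0.08 -0.02] w 0.267 q [-0.48  0.28  1.71  0.01  1.15  1.1 ]
[ 0.59894188 -0.22174935  0.0286112 ] [ 0.99984598 -0.01690852  0.0047021 ] [-0.00488332 -0.01069227  0.99993091]
  shift cm [ 0.51 -0.72 -2.56] rotvec [-0.0107  0.0049 -0.0051]
[ 0.60521625 -0.22977732  0.00834188]
```

View pics/s23o.png

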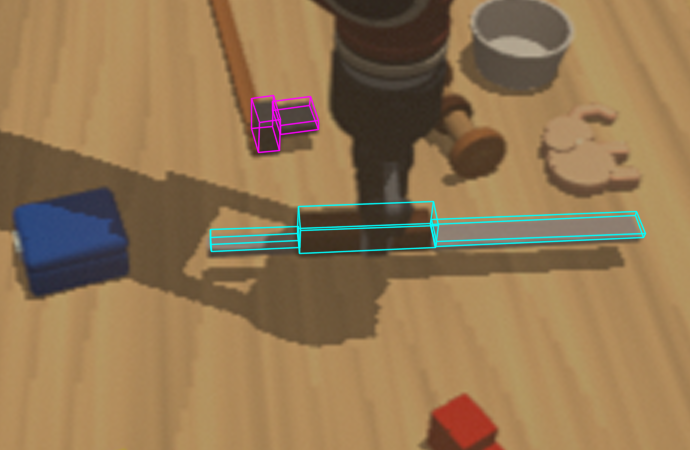

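>>> {"fn": "send_rows", "kwargs": {
  "motion": [
    [[0.2, -0.3, -0.6, -0.005, 0.0025, -0.002], [0.2, -0.4, -0.8, -0.006, 0.0024, -0.003], [0.1, 0, -0.7, 0, 0, 0], [0, 0, -0.4, 0, 0, 0], [0, 0, -0.1, 0, 0, 0], [0, 0, -0.1, 0, 0, 0], [0, 0, 0, 0, 0, 0]]
  ]
}}

```text
time: 33.4
tool_pos: [0.6057, -0.2298, 0.0077]
tool_rot: [-0.007, 0.708, -0.007, -0.706]
contact_force: [-0.2, -0.6, -2.4]
gripper_width: 0.264
```

```bash
python3 - <<'E'
from sh import *
show(); o,Rb=obj_now('bar.json'); print(o,Rb[:,0],Rb[:,2])
E
```

```text
t 33.4 p [ 0.6057 -0.2298  0.0077] x [ 0.003  0.    -1.   ] y [-0.019 -1.    -0.   ] F [-0.2 -0.6 -2.4] T [ 0.02  0.07 -0.02] w 0.264 q [-0.48  0.33  1.7   0.    1.11  1.11]
[ 0.60450634 -0.22901296  0.00235197] [ 0.99975457 -0.02209402  0.00162643] [-1.61211506e-03  6.65905422e-04  9.99998479e-01]
```

>>> {"fn": "send_rows", "kwargs": {
  "motion": [
    [[0, 0, -0.1, 0, 0, 0], [0, 0, -0.1, 0, 0, 0], [0, 0, 0, 0, 0, 0], [0, 0, 0, 0, 0, 0]]
  ]
}}

```text
time: 33.73
tool_pos: [0.6059, -0.2299, 0.0061]
tool_rot: [-0.007, 0.708, -0.007, -0.706]
contact_force: [-0.1, -0.1, -1.9]
gripper_width: 0.268
```

>>> {"fn": "send_rows", "kwargs": {
  "motion": [
    [[0, 0, -0.1, 0, 0, 0], [0, 0, -0.03, 0, 0, 0], [0, 0, 0, 0, 0, 0]]
  ]
}}

```text
time: 33.98
tool_pos: [0.6061, -0.23, 0.0054]
tool_rot: [-0.007, 0.708, -0.007, -0.706]
contact_force: [-1.6, 2.1, 3.1]
gripper_width: 0.266
```

Bar is touching the table. Releasing and retreating.

>>> {"fn": "send_rows", "kwargs": {
  "motion": [
    [[0, 0, 0, 0, 0, 0], [0, 0, 0, 0, 0, 0], [0, 0, 0, 0, 0, 0], [0, 0, 0, 0, 0, 0], [0, 0, 0, 0, 0, 0], [0, 0, 1, 0, 0, 0], [0, 0, 2, 0, 0, 0], [0, 0, 2.5, 0, 0, 0], [-0.5, 0, 3, 0, 0, 0], [-1, 0, 3, 0, 0, 0], [-1.5, 0, 3, 0, 0, 0], [-1.5, 0, 3, 0, 0, 0]]
  ],
  "fingers": 0.4
}}

```text
time: 34.98
tool_pos: [0.5605, -0.2298, 0.182]
tool_rot: [-0.007, 0.709, -0.007, -0.706]
contact_force: [-0.3, -0.3, -0.3]
gripper_width: 0.596
```

```bash
python3 - <<'E'
from sh import *
show()
for n in('scene','side','wrist'): grab(n,n+'24.png')
for q in('stack_edge','shim','shim_nose','bar','bar_tip','stack'):
  for c in('scene','side'):
    print(q,c,[(round(d['confidence'],2),np.round(w(d['centre'],c),4)) for d in manip.landmark_of(q,c)[:3]])
im=cv2.imread('pics/side24.png'); cv2.imwrite('pics/s24c.png',cv2.resize(im[80:290,200:430],None,fx=3.4,fy=3.4,interpolation=cv2.INTER_CUBIC)[:,:790])
E
```

```text
t 34.98 p [ 0.5605 -0.2298  0.182 ] x [ 0.004 -0.    -1.   ] y [-0.019 -1.     0.   ] F [-0.3 -0.3 -0.3] T [-0.01 -0.05 -0.  ] w 0.596 q [-0.51  0.04  1.71  0.    1.39  1.08]
stack_edge scene [(0.91, array([0.573 , 0.1925, 0.0198]))]
stack_edge side [(0.74, array([0.5688, 0.1888, 0.0172]))]
shim scene [(0.81, array([ 0.6356, -0.3813, -0.0066])), (0.75, array([ 0.63  ,  0.1367, -0.0012])), (0.73, array([ 0.4554, -0.4886, -0.0025]))]
shim side [(0.98, array([ 6.348e-01, -3.832e-01, -5.000e-04])), (0.78, array([ 0.4456, -0.4926,  0.    ])), (0.56, array([0.7545, 0.1563, 0.0021]))]
shim_nose scene [(0.82, array([ 0.6909, -0.4813, -0.0009])), (0.74, array([ 0.4074, -0.3838,  0.0005]))]
shim_nose side [(0.95, array([ 0.6865, -0.4821, -0.0011])), (0.92, array([ 0.4036, -0.385 , -0.0029]))]
bar scene [(0.69, array([ 0.6064, -0.2319,  0.0016]))]
bar side [(0.8, array([ 0.6088, -0.2336,  0.0019]))]
bar_tip scene [(0.87, array([ 8.075e-01, -2.313e-01,  8.000e-04])), (0.55, array([5.611e-01, 1.466e-01, 5.000e-04]))]
bar_tip side [(0.97, array([ 0.7994, -0.2353, -0.0025])), (0.65, array([ 0.3774, -0.1975,  0.0021]))]
stack scene [(0.72, array([0.5426, 0.3936, 0.0139])), (0.53, array([ 0.785 , -0.1335, -0.0026]))]
stack side [(0.62, array([ 0.6072, -0.2343,  0.0013])), (0.56, array([0.5441, 0.3919, 0.0124]))]
```

View pics/s24c.png

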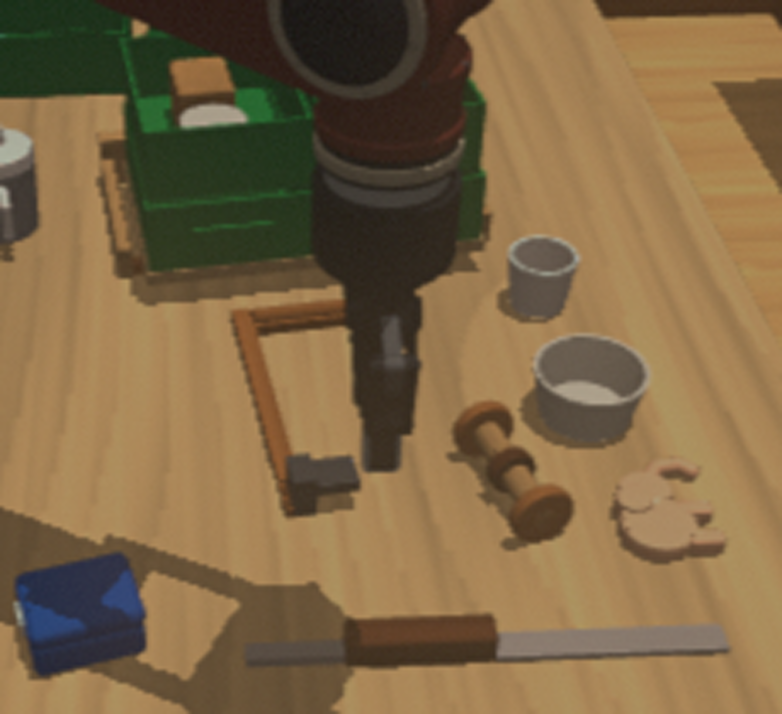

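View pics/scene24.png

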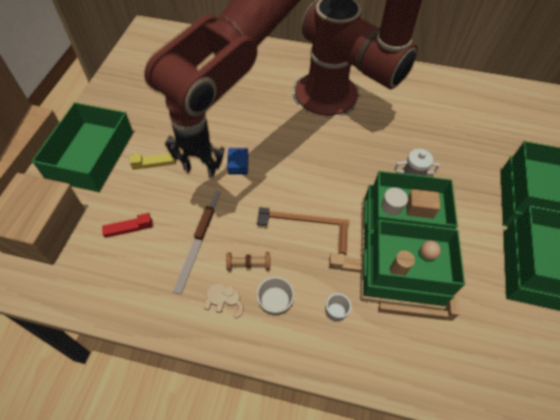

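>>> {"fn": "send_rows", "kwargs": {
  "motion": [
    [[-2, -0.5, 1, 0, 0, 0], [-2.5, -0.5, 1, 0, 0, 0], [-2.5, -0.5, 1, 0, 0, 0], [-2.5, -0.5, 1, 0, 0, 0], [-2, 0, 0, 0, 0, 0], [0, 0, 0, 0, 0, 0], [0, 0, 0, 0, 0, 0]]
  ]
}}

```text
time: 36.32
tool_pos: [0.4456, -0.2501, 0.22]
tool_rot: [-0.007, 0.709, -0.007, -0.705]
contact_force: [0.6, 0.4, 0.5]
gripper_width: 0.597
```

```bash
python3 - <<'E'
from sh import *
show()
im=grab('side','side25.png')
print([(round(d['confidence'],2),np.round(w(d['centre'],'side'),4)) for q in('stack_edge','shim') for d in manip.landmark_of(q,'side')[:4]])
s=5; im=cv2.resize(im[:,:,::-1],None,fx=s,fy=s,interpolation=cv2.INTER_CUBIC)
for a in(0,.0275):
    def f(p,a=a):
        x=p[0]-.2; z=p[2]-.016  # tip back about rear edge
        return jw((.2+x*np.cos(a)+z*np.sin(a), p[1], .016 - x*np.sin(a)+z*np.cos(a)),PO)
    draw(im,boxl(0,.0,-.15,.15,.016,.028)+[((0,-.15,.016),(0,.15,.016)),((0,-.15,.028),(0,.15,.028))],f,'side',(0,0,255) if a==0 else (255,255,0),s)
o=jw((-.0193,-.067,0)); fs=fr(o,np.pi/2+B)
for b in SH[:1]: draw(im,b,fs,'side',(255,0,255),s)
cv2.imwrite('pics/s25c.png',im[130*s:215*s,230*s:385*s])
E
```

```text
t 36.32 p [ 0.4456 -0.2501  0.22  ] x [ 0.005 -0.001 -1.   ] y [-0.02 -1.    0.  ] F [0.6 0.4 0.5] T [ 0.04 -0.05 -0.01] w 0.597 q [-0.66 -0.22  1.89  0.    1.47  0.93]
[(0.84, array([0.5654, 0.1905, 0.0205])), (0.9, array([ 0.637 , -0.3836,  0.0013])), (0.69, array([ 0.6076, -0.2308,  0.0015])), (0.64, array([ 0.4469, -0.4944, -0.0006])), (0.52, array([ 6.293e-01,  1.346e-01, -3.000e-04]))]
```

View pics/s25c.png

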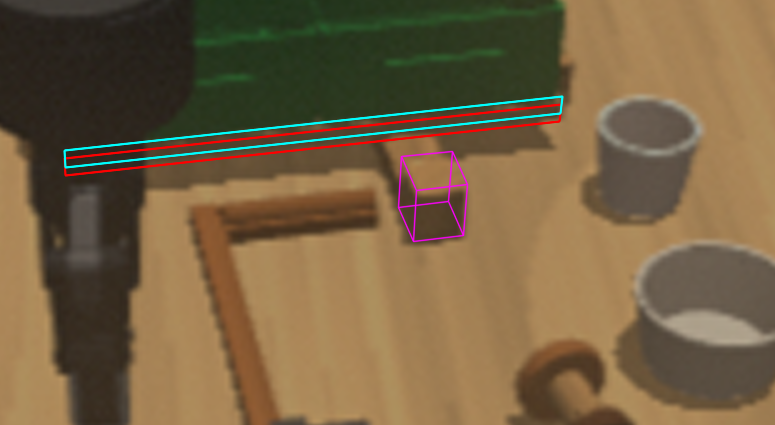

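The shim is where I left it, at crop (433,197). The stack edge matches the lean on the shim, and the bar lies flat and clear.

```bash
python3 - <<'E'
from plant import manip
print(manip.job_done(), manip.state()['time'])
E
```

```text
the job is handed in; nothing more can be done
the job is handed in; nothing more can be done
```

The job is handed in at about 36 s of the 72 s allowed, with the stack leaning back on the shim and the bar flat on the table.

**What I did:**
- I laid the bar over the ridge with its blade about 23 mm under the edge, pressed the grip down and caught the tail under the keeper.
- I slid the plain wooden shim in beside the bar, on the side away from the keeper. It met the stop rail about 48 mm behind the edge, with about 6 N.
- I freed the bar, let the stack down on the shim, and laid the bar flat where it started. The bar is clear of the stack and the jig.

**Last checks:**
- **Shim:** it is within about 1 mm of where I released it.
- **Stack edge:** it reads 17 to 20 mm high, against 13 to 15 mm at the start. That is a lean near 0.025 rad, but these readings scatter by 2 to 3 mm. An overlay at 0.0275 rad agreed only roughly.
- **Robot:** it stands clear of everything, with contact forces under 1 N.
- **Other things:** I saw nothing else moved in the last pictures.
- **Failed checks:** the network did not find the shim's nose, which is hidden under the stack. In some pictures it also gave false hits for the shim and the bar tip, which I ignored.

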